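Reload the block heater with sample racks

TASK

Swing the heater's counterweighted arm up past its balance point so that it rests open by itself, and move the used rack from the heater's dock onto the return plate with its pins down in the sockets. Then stack all the fresh racks from the bench in the dock, squarely one on another, every rack's pins fully down in the sockets below, and only then bring the arm back down over them until it rests closed. Leave everything else on the bench where it is.

Things in the scene. Friction and masses are not known exactly. Their poses are not given: they have to be found in the camera images.
- rack1: fresh tube rack, white, 54 mm (its x) by 110 mm (its y), 33 mm high with its pins, tube caps flush in the top. Origin: midway between the tips of its four corner pins, z up. Pins at (+-19, +-46) mm, 8 mm thick, 8 mm long, with round tips; it stands on them. Solid body from 8 to 33 mm above the origin: grip it there, across the 54 mm. About 0.12 kg. May be absent
- rack2: a second fresh rack, just like rack1. In the top of every rack, above the pins, are four 11 mm square sockets, 11 mm deep. Seated, a rack's body rests on the surface below, its origin 8 mm under that surface, so each rack adds 25 mm to a stack. The pins have 1.5 mm play all round. Either way round fits. May be absent
- rack3: a third fresh rack, just like rack1. May be absent (at least three of the four are there)
- rack4: a fourth fresh rack, just like rack1. May be absent
- used: the used rack, just like rack1; it starts seated in the heater's dock, under the arm
- heater: white block heater, 245 x 270 mm, fixed; control panel (50 mm high) on its -x side. Origin: on the bench under the dock's centre, z up. Around the dock it is 32 mm high. The arm's two hinge brackets stand at x +-78, y +95 mm (126 mm high), two posts at x +-78, y -115 mm (160 mm high)
- dock (a point): centre of the top of the heater's dock, 45 mm above the bench: an aluminium block of 54 x 110 mm (long side along the heater's y) with four sockets like a rack's. 60 mm free beside either long side for fingers once the arm is up
- swing (a joint): angle of the heater's arm, rad: 0 = down over the dock, 1.7 = open stop, thrown back. It balances at about 0.8; beyond, it falls open and stays, below, it falls shut. The hinge is lightly damped; it takes at most 5 N at the handle
- swing_hinge (a point): centre of the arm's hinge, 110 mm above the bench; the axis runs along the heater's x; the arm lies towards the heater's -y when down and swings up and over towards +y. A steel counterweight cylinder sits behind it
- handle (a point): middle of the arm's handle: a black round bar, 14 mm thick, along the heater's x, 120 mm free between the arm's two side plates. Arm down: 195 mm from the hinge along the heater's -y and 60 mm above it. 50 mm free on either side of the bar; then, towards the hinge, comes the heating head (118 mm wide, its underside 48 mm above the hinge when down)
- plate: return plate: flat aluminium fixture, fixed on the bench, base 66 x 118 mm and 8 mm high, with a block of 54 x 110 mm (long side along its y) with four sockets like a rack's. Origin: centre of the underside, z up
- plate_top (a point): centre of the top of the return plate, 20 mm above the bench
- tipbox: closed pipette-tip box, grey with a clear lid, 72 x 107 mm, 53 mm high, a bystander. Origin: centre of its underside
- flask: squat amber bottle with a grey cap, 68 mm across, 104 mm high, a bystander. Origin: centre of its underside
- bottle: white bottle, 60 mm across, 130 mm high, a bystander. Origin: centre of its underside
- jar: small clear jar with a black cap, 52 mm across, 70 mm high, a bystander. Origin: centre of its underside
- marker: grey marker pen lying flat, 14 x 130 mm, 12 mm high, a bystander. Origin: centre of its underside
- dish: open white dish, 100 x 140 mm, 35 mm high, a bystander. Origin: centre of its underside
- weight: steel cylinder weight, 40 mm across, 30 mm high, a bystander. Origin: centre of its underside

How it is judged:
On the way, in this order (a step that is already met when the one before it is completed fails the run):
1. the arm rests open on its stop, not held (value of joint swing above 1.6 rad and contact force between the fingers and anything else below 0.2 N and velocity of joint swing below 0.1 rad/s), for 0.3 s.
2. the used rack is seated in the return plate and let go, the arm still open (value of joint swing above 1.6 rad and horizontal distance between used and plate_top below 0.005 m and angle between used's own z axis and vertical below 0.05 rad and angle between the y axis of used and the y axis of plate, either way round below 0.06 rad and linear speed of used below 0.02 m/s and z of used in the frame of plate_top between -0.0115 and -0.0045 m and contact force between the fingers and anything else below 0.2 N), for 0.2 s.
3. all fresh racks are seated in one stack in the dock and let go, the arm still open (value of joint swing above 1.6 rad and horizontal distance between each of rack1, rack2, rack3, rack4 and dock below 0.009 m and angle between each of rack1, rack2, rack3, rack4's own z axis and vertical below 0.05 rad and angle between the y axis of each of rack1, rack2, rack3, rack4 and the y axis of heater, either way round below 0.15 rad and linear speed of each of rack1, rack2, rack3, rack4 below 0.02 m/s and (z of rack1 in the frame of dock between -0.0115 and -0.0045 m or z of rack1 in the frame of dock between 0.0135 and 0.0205 m or z of rack1 in the frame of dock between 0.0385 and 0.0455 m or z of rack1 in the frame of dock between 0.0635 and 0.0705 m) and (z of rack2 in the frame of dock between -0.0115 and -0.0045 m or z of rack2 in the frame of dock between 0.0135 and 0.0205 m or z of rack2 in the frame of dock between 0.0385 and 0.0455 m or z of rack2 in the frame of dock between 0.0635 and 0.0705 m) and (z of rack3 in the frame of dock between -0.0115 and -0.0045 m or z of rack3 in the frame of dock between 0.0135 and 0.0205 m or z of rack3 in the frame of dock between 0.0385 and 0.0455 m or z of rack3 in the frame of dock between 0.0635 and 0.0705 m) and (z of rack4 in the frame of dock between -0.0115 and -0.0045 m or z of rack4 in the frame of dock between 0.0135 and 0.0205 m or z of rack4 in the frame of dock between 0.0385 and 0.0455 m or z of rack4 in the frame of dock between 0.0635 and 0.0705 m) and contact force between the fingers and anything else below 0.2 N), for 0.2 s.
At the end, for the whole second after the job is handed in: Arm down (below 0.06 rad), used rack in the return plate, all fresh racks in one stack in the dock: level to 0.05 rad, seated to 3.5 mm in height, sideways 5 mm (plate) or 9 mm (stack: the pins' play adds up), square to 0.06 or 0.15 rad, either way round; at rest and let go (value of joint swing below 0.06 rad and horizontal distance between used and plate_top below 0.005 m and angle between each of used, rack1, rack2, rack3, rack4's own z axis and vertical below 0.05 rad and angle between the y axis of used and the y axis of plate, either way round below 0.06 rad and linear speed of each of used, rack1, rack2, rack3, rack4 below 0.02 m/s and z of used in the frame of plate_top between -0.0115 and -0.0045 m and horizontal distance between each of rack1, rack2, rack3, rack4 and dock below 0.009 m and angle between the y axis of each of rack1, rack2, rack3, rack4 and the y axis of heater, either way round below 0.15 rad and (z of rack1 in the frame of dock between -0.0115 and -0.0045 m or z of rack1 in the frame of dock between 0.0135 and 0.0205 m or z of rack1 in the frame of dock between 0.0385 and 0.0455 m or z of rack1 in the frame of dock between 0.0635 and 0.0705 m) and (z of rack2 in the frame of dock between -0.0115 and -0.0045 m or z of rack2 in the frame of dock between 0.0135 and 0.0205 m or z of rack2 in the frame of dock between 0.0385 and 0.0455 m or z of rack2 in the frame of dock between 0.0635 and 0.0705 m) and (z of rack3 in the frame of dock between -0.0115 and -0.0045 m or z of rack3 in the frame of dock between 0.0135 and 0.0205 m or z of rack3 in the frame of dock between 0.0385 and 0.0455 m or z of rack3 in the frame of dock between 0.0635 and 0.0705 m) and (z of rack4 in the frame of dock between -0.0115 and -0.0045 m or z of rack4 in the frame of dock between 0.0135 and 0.0205 m or z of rack4 in the frame of dock between 0.0385 and 0.0455 m or z of rack4 in the frame of dock between 0.0635 and 0.0705 m) and contact force between the fingers and anything else below 0.2 N); the robot touches nothing.
It fails at once if another thing on the bench is disturbed (moved over 40 mm) (distance of any of tipbox, flask, bottle, jar, marker, dish, weight from where it was at the start of the episode above 0.04 m).
Of rack1, rack2, rack3, rack4 only 3 to 4 are there at a start; the rules pass over those that are not, and their reading is None.
At some moment in a run one of rack1, rack2, rack3, rack4 may be knocked a few centimetres aside while the robot is not near it.
It also fails if it takes over 210 s, if anything falls off the work surface, if the arm or the gripper's body presses on something with over 40 N, if the wrist force passes 120 N, or if a joint passes its speed limit or range.

ROBOT

A 6-joint arm with a two-finger parallel gripper is mounted at the origin on the work surface. World frame = base frame: x ahead of the robot, y to its left, z up, the work surface at z = 0. Lengths are in m, angles in rad, forces in N, time in s.
With the tool pointing down it reaches from about 0.425 to 0.95 m from the base axis. Payload 3.5 kg.
Tool frame: the origin (TCP) lies at the very end of the fingers, on their centre line; the grasp point (between the pads) lies 19 mm behind it; y points along the fingers, z is the direction in which the jaws open and shut, and the axes are right-handed (so a half turn about y gives the same grasp; the last joint's range is limited). The gripper opens to 85 mm and grips with 20 to 120 N. Pads are 22 mm wide; open, the fingers measure 114 mm over their backs; the gripper's body (76 mm by 85 mm) begins 54 mm behind the grasp point. The pads swing forward as they close: fully open they stand 13 mm farther back than shut.
Start: joints at [-1.477, 0.286, 1.577, -0, 1.279, -0.15], TCP at [0.163, -0.655, 0.231] pointing down, gripper open.
Joint ranges: [-2.77, 2.77], [-0.9, 2.22], [0.21, 2.48], [-1.53, 4.67], [0.24, 2.81], [-2.84, 2.84]. Speed limits (rad/s): [2.79, 2.79, 3.14, 3.14, 3.14, 3.14].

INTERFACE

Orientations are given as a unit quaternion [x, y, z, w].
In Python, from plant import ctrl gives the robot as it stands. The module is installed in compiled form; this text tells all that it offers.
- The arm moves only by the tool jog_arm, never from a script. Its argument "deltas" is a list of rows, each a list of 3 entries, a list of its own where there are three numbers: the turn, a rotation vector about the tool's x, y, z in rad, then the shift along the tool's x, y, z in m, then the opening, from 0 (shut) to 1 (fully open). In form: [[[wx, wy, wz], [dx, dy, dz], gripper], ...]. A call has 1 to 10 rows; each row is the pose to reach, as a shift and turn from the pose measured when the call began, along the tool's axes at that moment; what a row does not reach only later rows make up. A row lasts 1/12 s, in which the tool goes at most 41.7 mm and 7.16 degrees, less where a joint would pass 70% of its speed; a pose out of reach is approached as far as the arm can. A call with a gripper value outside its range is refused whole. The fingers move at their own pace and stop on an object; "force" is the grip in N (left out, the last holds). Time passes only in rows, so rows that repeat a pose let the fingers close. It gives the time, the measured TCP pose, the force and the opening at its end, in the units of the state.
- ctrl.get_state(): the state, without advancing time (a new reading comes with each control period).
- ctrl.read_camera(name): name is "scene" or "top" or "wrist"; returns a dict with "pixels" (420x560x3 uint8, blue, green, red), "range_z" (420x560 float32, m along the optical axis (not along the pixel's ray), 0 where there is no reading), "fx", "fy", "cx", "cy" (pixels), "T" (4x4, takes a point from camera to world coordinates); the wrist camera has in their place "mount" (4x4, takes a point from camera to tool coordinates, whose origin is the TCP and whose axes are the tool frame's). Camera axes: x right, y up, looking along -z (the intrinsics and any distortion apply to the point x, -y, -z); pixel columns grow to the right and rows downward; lengths in m; the calibration is good to about 2 mm. A picture is of the moment at which its call begins: read the wrist's pose just before it.
- ctrl.sign_off(): hands the job in, once; it reports no verdict.
The state is a dict: "time": time; "qpos": joint angles; "dq": joint speeds; "joint_efforts": joint torques, N m; "eef_pos": TCP position; "tcp_rot": TCP orientation; "contact_force": force on the tool from outside, world axes, zero at the start; "wrist_torque": the same for the moment, N m; "opening": opening from 0.0 (shut) to 1.0 (fully open).
Only numpy, scipy, OpenCV 4.12 (cv2) and the standard library are available. Lean on these libraries where they do the work, as an engineer would, in place of code of your own. Each camera call takes 0.05 s, during which the arm holds its last target.

## Working session

There is one attempt and no reset: what is moved stays moved. The work goes in short steps, Python scripts to look and compute and a tool call to move; the robot and the scene stay as the last step left them, time stands still between calls to the robot, and variables do not carry over. Pictures are saved under pics/ and viewed, and the job is handed in when it is done.

Besides the shell and the picture viewer there is one more tool, called after "Emit:" by a JSON object that holds its "op" and its "data". jog_arm: Moves the arm, as the interface text tells. Its arguments: {"type":"object","properties":{"deltas":{"type":"array","items":{"type":"array"}},"force":{"type":"number"}},"required":["deltas"]}

```bash
ls; mkdir -p pics
python3 - <<'E'
from plant import ctrl
import cv2, numpy as np
s=ctrl.get_state(); print({k:np.round(v,3).tolist() for k,v in s.items()})
for n in ["scene","top","wrist"]:
    c=ctrl.read_camera(n); cv2.imwrite(f"pics/{n}0.png",c["pixels"]); np.savez(f"pics/{n}0.npz",**c)
    print(n,c["fx"],c["fy"],c["cx"],c["cy"],[k for k in c]); print(np.round(c.get("T",c.get("mount")),4).tolist())
E
```

```text
pics
{'time': 0.0, 'qpos': [-1.477, 0.287, 1.578, -0.0, 1.279, -0.15], 'dq': [-0.001, 0.003, 0.0, -0.0, -0.001, -0.001], 'joint_efforts': [-0.001, -40.598, -29.263, -0.0, 0.006, 0.0], 'eef_pos': [0.163, -0.654, 0.23], 'tcp_rot': [-0.086, 0.703, -0.701, 0.086], 'contact_force': [-0.702, -0.684, 0.184], 'wrist_torque': [-0.009, 0.017, 0.017], 'opening': 0.997}
scene 485.8142300489282 485.8142300489282 283.37170406408796 203.5423907994117 ['pixels', 'range_z', 'fx', 'fy', 'cx', 'cy', 'T']
[[-0.0129, -0.7297, 0.6836, 1.4387], [0.9997, 0.003, 0.0222, -0.0357], [-0.0182, 0.6838, 0.7295, 1.0486], [0.0, 0.0, 0.0, 1.0]]
top 403.4418259717608 403.4418259717608 281.1539208975739 204.00756248668011 ['pixels', 'range_z', 'fx', 'fy', 'cx', 'cy', 'T']
[[0.007, 0.9974, -0.0717, 0.4677], [-0.9999, 0.0079, 0.0126, -0.0458], [0.0132, 0.0716, 0.9973, 1.2145], [0.0, 0.0, 0.0, 1.0]]
wrist 357.62720238708835 357.62720238708835 278.59514685061555 211.65359651216997 ['pixels', 'range_z', 'fx', 'fy', 'cx', 'cy', 'mount']
[[0.0003, -0.9538, -0.3005, -0.0768], [0.001, 0.3005, -0.9538, -0.1418], [1.0, -0.0, 0.001, -0.0016], [0.0, 0.0, 0.0, 1.0]]
```

View pics/scene0.png

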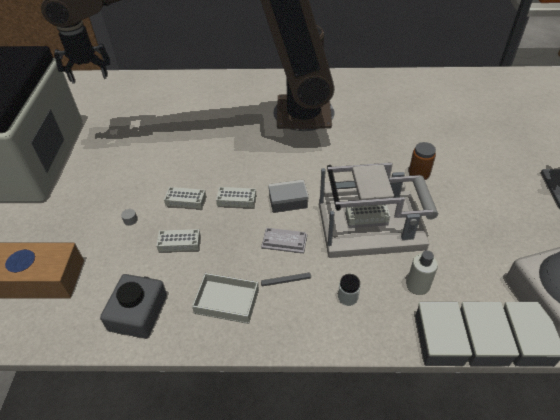

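View pics/top0.png

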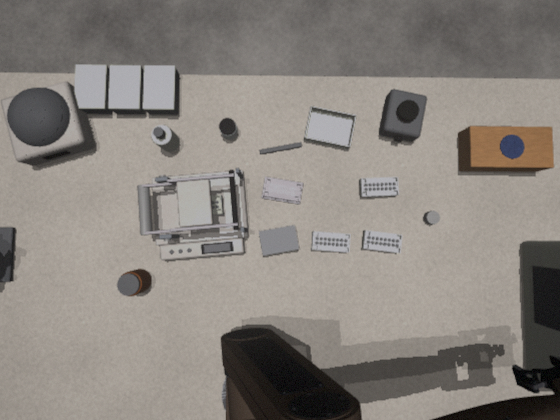

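View pics/wrist0.png

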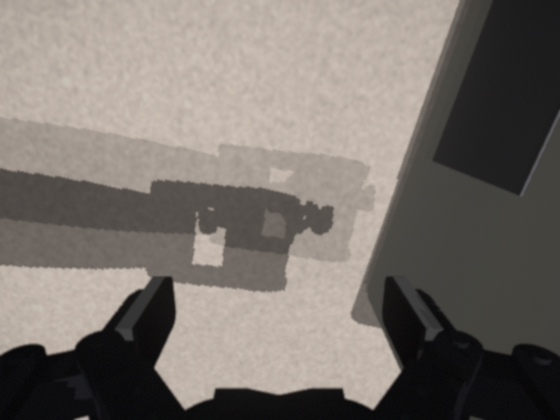

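Three fresh racks show in the top view, around (331,241), (381,241) and (379,187). The plate is at (283,190) and the heater at (195,210), with its panel towards the robot. Next I'll measure these.

```bash
cat > h.py <<'E'
import numpy as np, cv2
from scipy.spatial.transform import Rotation as R
def cloud(c,T=None):
    T=c["T"] if T is None else T
    z=np.asarray(c["range_z"]); v,u=np.mgrid[0:z.shape[0],0:z.shape[1]]
    P=np.stack([(u-c["cx"])/c["fx"]*z,-(v-c["cy"])/c["fy"]*z,-z],-1)
    W=P@T[:3,:3].T+T[:3,3]; W[z<=0]=np.nan
    return W
def ray(c,u,v,h,T=None):
    T=c["T"] if T is None else T
    u=np.atleast_1d(u).astype(float); v=np.atleast_1d(v).astype(float)
    d=np.stack([(u-c["cx"])/c["fx"],-(v-c["cy"])/c["fy"],-np.ones_like(u)],-1)@T[:3,:3].T
    o=T[:3,3]; s=(h-o[2])/d[:,2]; return o+s[:,None]*d
def rect(xy):
    (cx,cy),(w,h),a=cv2.minAreaRect(np.asarray(xy,np.float32).reshape(-1,1,2))
    # direction of the long side
    b=cv2.boxPoints(((cx,cy),(w,h),a)); e1=b[1]-b[0]; e2=b[2]-b[1]
    l=e1 if np.linalg.norm(e1)>np.linalg.norm(e2) else e2
    ang=np.arctan2(l[1],l[0])%np.pi
    return np.array([cx,cy]),max(w,h),min(w,h),ang
def toolT(s):
    T=np.eye(4); T[:3,:3]=R.from_quat(s["tcp_rot"]).as_matrix(); T[:3,3]=s["eef_pos"]; return T
E
python3 - <<'E'
from h import *
c=dict(np.load("pics/top0.npz")); W=cloud(c); im=c["pixels"]
print("bench z", [np.round(np.nanmedian(W[r-3:r+4,k-3:k+4,2]),4) for r,k in [(280,300),(150,220),(210,460),(150,350)]])
hsv=cv2.cvtColor(im,cv2.COLOR_BGR2HSV)
# components by height over bench, within the work area
m=((W[...,2]>0.012)&(W[...,1]<0.5)&(W[...,1]>-0.55)&(W[...,0]>0.3)).astype(np.uint8)
n,lab,st,cen=cv2.connectedComponentsWithStats(m)
for i in range(1,n):
    if st[i,4]<60: continue
    k=lab==i; P=W[k]; z=np.percentile(P[:,2],90)
    q=P[P[:,2]>z-0.006]; r=rect(q[:,:2])
    print(cen[i].round(),st[i,4],"z90",z.round(4),"c",r[0].round(4),"LxW",round(r[1],4),round(r[2],4),"ang",round(np.degrees(r[3]),1),"V",np.median(hsv[k][:,2]))
for n in ["top","scene"]:
    im=np.load(f"pics/{n}0.npz")["pixels"]
    cr=im[150:270,130:410] if n=="top" else im[140:280,150:450]
    cv2.imwrite(f"pics/{n}0c.png",cv2.resize(cr,None,fx=2.6,fy=2.6,interpolation=cv2.INTER_CUBIC))
E
```

```text
bench z [np.float64(0.0011), np.float64(-0.0002), np.float64(0.0005), np.float64(0.0014)]
[134.  89.] 4264 z90 0.0649 c [0.8884 0.376 ] LxW 0.2475 0.133 ang 89.8 V 177.0
[403. 116.] 1924 z90 0.0947 c [ 0.8193 -0.4198] LxW 0.0586 0.0581 ang 0.5 V 84.0
[331. 127.] 428 z90 0.037 c [ 0.7853 -0.2059] LxW 0.1399 0.1017 ang 79.0 V 113.0
[228. 129.] 309 z90 0.0726 c [0.7734 0.0963] LxW 0.0459 0.0448 ang 156.7 V 51.0
[165. 138.] 534 z90 0.1296 c [0.7387 0.2763] LxW 0.0263 0.0253 ang 113.2 V 98.0
[287. 147.] 62 z90 0.0154 c [ 0.7273 -0.0785] LxW 0.0735 0.0128 ang 101.7 V 102.0
[196. 214.] 8206 z90 0.1832 c [0.5432 0.1434] LxW 0.171 0.1505 ang 96.1 V 151.0
[379. 187.] 717 z90 0.0361 c [ 0.6061 -0.3515] LxW 0.1109 0.0545 ang 92.7 V 161.0
[282. 190.] 643 z90 0.0233 c [ 0.5954 -0.0643] LxW 0.1098 0.0544 ang 81.2 V 173.0
[432. 218.] 166 z90 0.0333 c [ 0.5151 -0.5092] LxW 0.0371 0.0356 ang 89.7 V 142.0
[279. 240.] 935 z90 0.0566 c [ 0.4469 -0.0543] LxW 0.1066 0.0715 ang 100.2 V 137.0
[382. 242.] 724 z90 0.0359 c [ 0.4446 -0.3586] LxW 0.1109 0.054 ang 83.4 V 167.0
[331. 242.] 706 z90 0.0358 c [ 0.4429 -0.2072] LxW 0.11 0.0538 ang 86.0 V 168.0
[134. 282.] 663 z90 0.1064 c [0.3272 0.3525] LxW 0.0575 0.0542 ang 89.6 V 95.0
```

View pics/top0c.png

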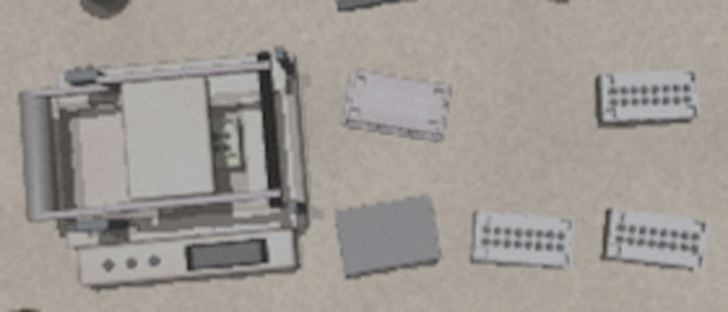

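View pics/scene0c.png

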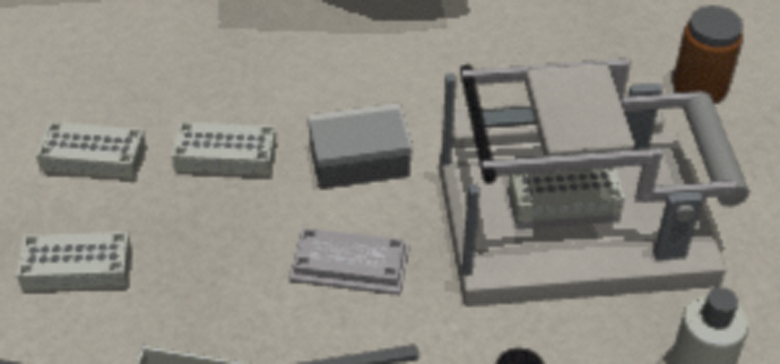

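Run:
```python
from h import *
for n in ["top","scene"]:
    c=dict(np.load(f"pics/{n}0.npz")); W=cloud(c); im=c["pixels"]; V=im.max(-1)
    box=(W[...,0]>0.4)&(W[...,0]<0.72)&(W[...,1]>-0.02)&(W[...,1]<0.35)
    k=box&(V<70)&(W[...,2]>0.15)&(W[...,2]<0.2)
    P=W[k]; r=rect(P[:,:2]); print(n,"handle",len(P),r[0].round(4),r[1:3],np.degrees(r[3]).round(1),"zmax",np.percentile(P[:,2],[5,50,95]).round(4), P[:,:2].mean(0).round(4))
    # head top
    k=box&(W[...,2]>0.175)&(V>120); P=W[k]; print("head",rect(P[:,:2]),P[:,2].mean())
    # points at post height
    k=(box&(W[...,2]>0.12)&(W[...,2]<0.165)).astype(np.uint8)
    nn,lab,st,cen=cv2.connectedComponentsWithStats(k)
    for i in range(1,nn):
        if st[i,4]>8: P=W[lab==i]; print("  comp",cen[i].round(),st[i,4],P.mean(0).round(3),np.median(V[lab==i]), P.min(0).round(3),P.max(0).round(3))
    # deck: 32mm  panel: 50mm
    k=box&(W[...,2]>0.026)&(W[...,2]<0.04); P=W[k]; print("deck",rect(P[:,:2])[0:3],np.degrees(rect(P[:,:2])[3]))
    k=box&(W[...,2]>0.047)&(W[...,2]<0.058)&(W[...,0]<0.5); P=W[k]; print("panel",rect(P[:,:2])[0:3],np.degrees(rect(P[:,:2])[3]))
s=__import__('plant').ctrl.get_state(); print(toolT(s).round(3))
```

```text
top handle 256 [0.5458 0.1335] (0.17771001160144806, 0.15538376569747925) 95.8 zmax [0.1714 0.1762 0.1792] [0.5539 0.071 ]
head (array([0.54471648, 0.1445848 ]), 0.1701071411371231, 0.13588467240333557, np.float32(1.6652378)) 0.18244709337603465
  comp [238. 172.] 26 [0.63  0.056 0.152] 95.5 [0.625 0.052 0.131] [0.635 0.061 0.162]
  comp [162. 179.] 57 [0.612 0.264 0.126] 122.0 [0.606 0.25  0.121] [0.623 0.28  0.132]
  comp [149. 209.] 479 [0.531 0.297 0.124] 139.0 [0.462 0.22  0.12 ] [0.601 0.329 0.162]
  comp [243. 230.] 20 [0.476 0.04  0.154] 111.0 [0.472 0.036 0.121] [0.481 0.045 0.164]
  comp [165. 237.] 61 [0.455 0.25  0.126] 123.0 [0.444 0.233 0.12 ] [0.463 0.268 0.129]
deck (array([0.54115278, 0.17717218]), 0.32689398527145386, 0.28725162148475647) 71.69634
panel (array([0.43847603, 0.13394378]), 0.3045516014099121, 0.07520005106925964) 91.411606
scene handle 201 [0.5576 0.0848] (0.16033796966075897, 0.07767361402511597) 5.0 zmax [0.1666 0.1739 0.1772] [0.5655 0.0665]
head (array([0.54832703, 0.14555182]), 0.16848574578762054, 0.13940244913101196, np.float32(1.657934)) 0.18064799150297833
  comp [395. 174.] 128 [0.47  0.239 0.132] 109.5 [0.45  0.207 0.12 ] [0.482 0.277 0.165]
  comp [323. 174.] 54 [0.482 0.041 0.143] 76.5 [0.471 0.037 0.12 ] [0.487 0.047 0.162]
  comp [415. 203.] 356 [0.574 0.277 0.128] 125.0 [0.464 0.205 0.12 ] [0.623 0.324 0.165]
  comp [412. 176.] 10 [0.471 0.289 0.123] 143.0 [0.468 0.282 0.122] [0.474 0.295 0.124]
  comp [355. 206.] 15 [0.617 0.116 0.163] 75.0 [0.614 0.1   0.162] [0.619 0.13  0.165]
  comp [331. 217.] 58 [0.637 0.057 0.143] 67.0 [0.629 0.052 0.121] [0.643 0.063 0.16 ]
deck (array([0.54578245, 0.15104304]), 0.3250802159309387, 0.20842279493808746) 95.621765
panel (array([0.44830096, 0.13382556]), 0.30493712425231934, 0.0781632661819458) 89.36008
[[-0.97  -0.     0.241  0.163]
 [-0.241  0.002 -0.97  -0.655]
 [-0.    -1.    -0.002  0.23 ]
 [ 0.     0.     0.     1.   ]]
```

Posts at (0.630,0.057) and (0.477,0.041) are 154 mm apart, against a nominal 156. That puts the heater yaw near 5.8° and its origin near (0.542,0.163), and the brackets agree. Next is a planner helper, then I'll move up over the handle and look with the wrist camera.

```bash
cat >> h.py <<'E'
def Rv(psi):  # vertical tool, jaw axis (tool z) heading psi (deg)
    p=np.radians(psi); z=np.array([np.cos(p),np.sin(p),0]); y=np.array([0,0,-1.]); x=np.cross(y,z)
    return np.stack([x,y,z],1)
def plan(targets,s=None):
    if s is None:
        from plant import ctrl; s=ctrl.get_state()
    T=toolT(s)
    print("t",round(s["time"],2),"pos",np.round(s["eef_pos"],4),"jaw",np.degrees(np.arctan2(T[1,2],T[0,2])).round(2),"tilt",np.degrees(np.arccos(-T[2,1])).round(2),"F",np.round(s["contact_force"],2),"op",round(s["opening"],3),"q",np.round(s["qpos"],2))
    for (p,psi) in targets:
        w=R.from_matrix(T[:3,:3].T@Rv(psi)).as_rotvec(); d=T[:3,:3].T@(np.array(p)-T[:3,3])
        print("  ",np.round(w,4).tolist(),np.round(d,4).tolist(),"rows",int(np.ceil(max(np.linalg.norm(d)/.0417,np.degrees(np.linalg.norm(w))/7.16))))
E
python3 - <<'E'
from h import *
plan([((0.35,-0.32,0.34),-84.2),((0.552,0.0,0.36),-84.2)])
E
```

```text
t 0.15 pos [ 0.1629 -0.6545  0.2302] jaw -76.03 tilt 0.11 F [ 0.18 -0.29  0.43] op 0.998 q [-1.48  0.29  1.58 -0.    1.28 -0.15]
   [0.0019, 0.1426, -0.0001] [-0.2623, -0.1092, -0.2797] rows 10
   [0.0019, 0.1426, -0.0001] [-0.5356, -0.1286, -0.5415] rows 19
```

Emit:
{"op": "jog_arm", "data": {"deltas": [[[0.0019,0.1426,0],[-0.262,-0.109,-0.28],0.5],[[0.0019,0.1426,0],[-0.262,-0.109,-0.28],0.5],[[0.0019,0.1426,0],[-0.262,-0.109,-0.28],0.5],[[0.0019,0.1426,0],[-0.262,-0.109,-0.28],0.5],[[0.0019,0.1426,0],[-0.262,-0.109,-0.28],0.5],[[0.0019,0.1426,0],[-0.262,-0.109,-0.28],0.5],[[0.0019,0.1426,0],[-0.262,-0.109,-0.28],0.5],[[0.0019,0.1426,0],[-0.262,-0.109,-0.28],0.5],[[0.0019,0.1426,0],[-0.535,-0.129,-0.541],0.5],[[0.0019,0.1426,0],[-0.535,-0.129,-0.541],0.5]]}}

```text
time: 0.98
eef_pos: [0.3633, -0.3025, 0.3301]
tcp_rot: [0.035, -0.706, 0.707, -0.036]
contact_force: [1.1, -0.7, -0.2]
opening: 0.502
```

Run:
```python
from h import *
plan([((0.552,0.06,0.33),-84.2)])
```

```text
t 0.98 pos [ 0.3633 -0.3025  0.3301] jaw -84.24 tilt 0.1 F [ 1.14 -0.68 -0.21] op 0.502 q [-0.91 -0.24  1.93  0.    1.44  0.56]
   [-0.0013, -0.0008, -0.0011] [-0.2241, -0.0001, -0.3418] rows 10
```

Emit:
{"op": "jog_arm", "data": {"deltas": [[[0,0,0],[-0.224,0,-0.342],0.5],[[0,0,0],[-0.224,0,-0.342],0.5],[[0,0,0],[-0.224,0,-0.342],0.5],[[0,0,0],[-0.224,0,-0.342],0.5],[[0,0,0],[-0.224,0,-0.342],0.5],[[0,0,0],[-0.224,0,-0.342],0.5],[[0,0,0],[-0.224,0,-0.342],0.5],[[0,0,0],[-0.224,0,-0.342],0.5],[[0,0,0],[-0.224,0,-0.342],0.5],[[0,0,0],[-0.224,0,-0.342],0.5]]}}

```text
time: 1.82
eef_pos: [0.5524, 0.063, 0.3295]
tcp_rot: [0.036, -0.706, 0.707, -0.036]
contact_force: [-0.9, -0.5, 0.1]
opening: 0.499
```

Emit:
{"op": "jog_arm", "data": {"deltas": [[[0,0,0],[0,0,0],0.5],[[0,0,0],[0,0,0],0.5]]}}

```text
time: 1.98
eef_pos: [0.5524, 0.0649, 0.3286]
tcp_rot: [0.038, -0.706, 0.706, -0.037]
contact_force: [-1.0, 0.7, -0.3]
opening: 0.501
```

```bash
cat >> h.py <<'E'
def wrist(name):
    from plant import ctrl
    s=ctrl.get_state(); c=ctrl.read_camera("wrist"); c["T"]=toolT(s)@c["mount"]
    cv2.imwrite(f"pics/{name}.png",c["pixels"]); np.savez(f"pics/{name}.npz",**c); return s,c
E
python3 - <<'E'
from h import *
s,c=wrist("w1"); plan([((0.552,0.06,0.33),-84.2)],s)
W=cloud(c); V=c["pixels"].max(-1)
k=(V<60)&(W[...,2]>0.15)&(W[...,2]<0.195); n,lab,st,cen=cv2.connectedComponentsWithStats(k.astype(np.uint8))
for i in range(1,n):
    if st[i,4]>100:
        P=W[lab==i]; r=rect(P[:,:2]); print(cen[i].round(),st[i,4],r,P[:,2].max(),np.median(P[:,2]))
E
```

```text
t 1.98 pos [0.5524 0.0649 0.3286] jaw -83.95 tilt 0.06 F [-1.03  0.66 -0.29] op 0.501 q [-0.07 -0.04  1.76 -0.    1.42  1.4 ]
   [-0.0008, 0.0043, 0.0007] [0.0009, -0.0014, 0.0048] rows 1
[279. 104.] 155 (array([0.62452942, 0.07350756]), 0.012023881077766418, 0.007641816511750221, np.float32(1.6720066)) 0.17732856822765292 0.1752676013491074
[278. 190.] 2014 (array([0.55186939, 0.06686886]), 0.11999165266752243, 0.014446734450757504, np.float32(0.08225275)) 0.17794022977733853 0.17516755297866388
[277. 269.] 101 (array([0.48152256, 0.06060264]), 0.011078485287725925, 0.009706989862024784, np.float32(1.6583096)) 0.1779695257563978 0.17548788797186177
```

View pics/w1.png

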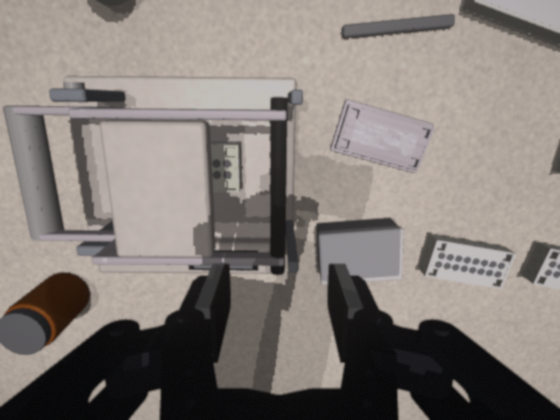

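The wrist view shows the bar between (279,104) and (277,269), with its middle at (0.552,0.067) and its top at 0.178, as expected. I'll go down over it.

Run:
```python
from h import *
plan([((0.552,0.067,0.152),-84.8)])
```

```text
t 2.03 pos [0.5521 0.0635 0.3288] jaw -84.07 tilt 0.08 F [0.05 0.32 0.24] op 0.498 q [-0.07 -0.04  1.76 -0.    1.42  1.4 ]
   [-0.0013, 0.0128, 0.0006] [-0.0003, 0.1768, -0.0037] rows 5
```

Emit:
{"op": "jog_arm", "data": {"deltas": [[[0,0.0128,0],[0,0.04,-0.003],0.5],[[0,0.0128,0],[0,0.08,-0.003],0.5],[[0,0.0128,0],[0,0.11,-0.003],0.5],[[0,0.0128,0],[0,0.14,-0.003],0.5],[[0,0.0128,0],[0,0.16,-0.003],0.5],[[0,0.0128,0],[0,0.177,-0.003],0.5],[[0,0.0128,0],[0,0.177,-0.003],0.5],[[0,0.0128,0],[0,0.177,-0.003],0.5]]}}

```text
time: 2.7
eef_pos: [0.5508, 0.065, 0.1512]
tcp_rot: [0.032, -0.706, 0.707, -0.03]
contact_force: [-0.1, -0.2, 0.2]
opening: 0.502
```

Run:
```python
from h import *
s,c=wrist("w2"); plan([((0.552,0.067,0.152),-84.8)],s)
```

```text
t 2.7 pos [0.5508 0.065  0.1512] jaw -84.91 tilt 0.18 F [-0.08 -0.19  0.2 ] op 0.502 q [-0.06  0.11  1.94 -0.    1.1   1.42]
   [-0.0012, -0.0019, 0.0028] [-0.0013, -0.0008, -0.0019] rows 1
```

View pics/w2.png

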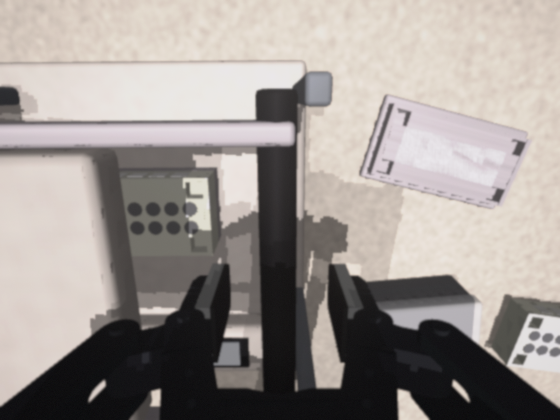

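Emit:
{"op": "jog_arm", "data": {"deltas": [[[0,0,0],[-0.001,0,0],0.05],[[0,0,0],[-0.001,0,0],0.05],[[0,0,0],[-0.001,0,0],0.05],[[0,0,0],[-0.001,0,0],0.05],[[0,0,0],[-0.001,0,0],0.05],[[0,0,0],[-0.001,0,0],0.05]], "force": 25}}

```text
time: 3.25
eef_pos: [0.5543, 0.0655, 0.155]
tcp_rot: [0.03, -0.706, 0.707, -0.033]
contact_force: [-1.2, 0.3, 5.9]
opening: 0.151
```

Run:
```python
from h import *
from plant import ctrl
s=ctrl.get_state()
# arc about hinge from the present pose (grasp point == bar)
yh=np.array([-np.sin(np.radians(5.3)),np.cos(np.radians(5.3)),0])
T=[]
p0=np.array(s["eef_pos"]); 
for a in np.arange(0.1,1.66,0.1):
    e0=np.arctan2(.06,.195); r=np.hypot(.06,.195)
    d=r*(np.cos(e0)-np.cos(e0+a)); z=r*(np.sin(e0+a)-np.sin(e0))
    T.append((p0+yh*d+np.array([0,0,z]),-84.7))
plan(T,s)
```

```text
t 3.25 pos [0.5543 0.0655 0.155 ] jaw -84.87 tilt 0.25 F [-1.23  0.33  5.88] op 0.151 q [-0.06  0.1   1.93 -0.    1.1   1.42]
   [-0.0018, -0.003, -0.0039] [-0.0001, -0.0192, -0.0069] rows 1
   [-0.0018, -0.003, -0.0039] [-0.0001, -0.0376, -0.0157] rows 1
   [-0.0018, -0.003, -0.0039] [-0.0001, -0.055, -0.0263] rows 2
   [-0.0018, -0.003, -0.0039] [-0.0002, -0.0713, -0.0386] rows 2
   [-0.0018, -0.003, -0.0039] [-0.0002, -0.0862, -0.0525] rows 3
   [-0.0018, -0.003, -0.0039] [-0.0002, -0.0997, -0.0678] rows 3
   [-0.0018, -0.003, -0.0039] [-0.0002, -0.1117, -0.0843] rows 4
   [-0.0018, -0.003, -0.0039] [-0.0002, -0.1219, -0.102] rows 4
   [-0.0018, -0.003, -0.0039] [-0.0002, -0.1303, -0.1206] rows 5
   [-0.0018, -0.003, -0.0039] [-0.0001, -0.1368, -0.1399] rows 5
   [-0.0018, -0.003, -0.0039] [-0.0001, -0.1413, -0.1598] rows 6
   [-0.0018, -0.003, -0.0039] [-0.0, -0.1438, -0.18] rows 6
   [-0.0018, -0.003, -0.0039] [0.0, -0.1443, -0.2004] rows 6
   [-0.0018, -0.003, -0.0039] [0.0001, -0.1428, -0.2207] rows 7
   [-0.0018, -0.003, -0.0039] [0.0002, -0.1392, -0.2408] rows 7
   [-0.0018, -0.003, -0.0039] [0.0002, -0.1336, -0.2604] rows 8
```

Emit:
{"op": "jog_arm", "data": {"deltas": [[[0,0,0],[0,-0.01,-0.003],0.05],[[0,0,0],[0,-0.019,-0.007],0.05],[[0,0,0],[0,-0.028,-0.011],0.05],[[0,0,0],[0,-0.0376,-0.0157],0.05],[[0,0,0],[0,-0.046,-0.021],0.05],[[0,0,0],[0,-0.055,-0.0263],0.05],[[0,0,0],[0,-0.063,-0.032],0.05],[[0,0,0],[0,-0.0713,-0.0386],0.05],[[0,0,0],[0,-0.0713,-0.0386],0.05],[[0,0,0],[0,-0.0713,-0.0386],0.05]]}}

```text
time: 4.08
eef_pos: [0.5506, 0.1036, 0.228]
tcp_rot: [0.03, -0.705, 0.708, -0.034]
contact_force: [0.0, -7.1, 3.0]
opening: 0.15
```

```bash
cat > arc.py <<'E'
from h import *
from plant import ctrl
import sys
s=ctrl.get_state()
H=np.array([0.5336,0.261,0.110]); yh=np.array([-np.sin(np.radians(5.3)),np.cos(np.radians(5.3)),0])
p=np.array(s["eef_pos"])+[0,0,.019-.003]; v=p-H; e=np.arctan2(v[2],-v@yh); rr=np.hypot(v[2],v@yh)
e0=np.arctan2(.06,.195); print("swing est",e-e0,"r",rr)
r=rr; T=[]
for a in np.arange(0.1,1.0,0.1):
    if e-e0+a>1.66: break
    T.append((s["eef_pos"]+yh*r*(np.cos(e)-np.cos(e+a))+np.array([0,0,r*(np.sin(e+a)-np.sin(e))]),-84.7))
plan(T,s)
E
python3 arc.py
```

```text
swing est 0.40399266295609493 r 0.20745952434718629
t 4.08 pos [0.5506 0.1036 0.228 ] jaw -84.81 tilt 0.37 F [ 0.03 -7.07  3.02] op 0.15 q [ 0.01  0.03  1.87 -0.    1.23  1.49]
   [-0.0047, -0.0018, -0.0044] [-0.0, -0.0152, -0.0141] rows 1
   [-0.0047, -0.0018, -0.0044] [-0.0001, -0.0289, -0.0297] rows 1
   [-0.0047, -0.0018, -0.0044] [-0.0001, -0.041, -0.0465] rows 2
   [-0.0047, -0.0018, -0.0044] [-0.0001, -0.0514, -0.0645] rows 2
   [-0.0047, -0.0018, -0.0044] [-0.0001, -0.0599, -0.0834] rows 3
   [-0.0047, -0.0018, -0.0044] [-0.0001, -0.0665, -0.103] rows 3
   [-0.0047, -0.0018, -0.0044] [-0.0001, -0.0711, -0.1233] rows 4
   [-0.0047, -0.0018, -0.0044] [-0.0001, -0.0736, -0.1438] rows 4
   [-0.0047, -0.0018, -0.0044] [-0.0, -0.0741, -0.1646] rows 5
```

Tracking the arc cleanly with low forces, so I'll continue.

Emit:
{"op": "jog_arm", "data": {"deltas": [[[0,0,0],[0,-0.015,-0.014],0.05],[[0,0,0],[0,-0.029,-0.03],0.05],[[0,0,0],[0,-0.041,-0.0465],0.05],[[0,0,0],[0,-0.051,-0.0645],0.05],[[0,0,0],[0,-0.06,-0.083],0.05],[[0,0,0],[0,-0.0665,-0.103],0.05],[[0,0,0],[0,-0.071,-0.123],0.05],[[0,0,0],[0,-0.071,-0.123],0.05],[[0,0,0],[0,-0.071,-0.123],0.05]]}}

```text
time: 4.83
eef_pos: [0.5387, 0.2278, 0.3005]
tcp_rot: [0.031, -0.705, 0.707, -0.035]
contact_force: [-3.3, -1.8, 6.2]
opening: 0.153
```

```bash
python3 arc.py
```

```text
swing est 1.1113832085964663 r 0.2091620438674049
t 4.83 pos [0.5387 0.2278 0.3005] jaw -84.68 tilt 0.36 F [-3.3  -1.76  6.2 ] op 0.153 q [ 0.23  0.04  1.73 -0.    1.37  1.71]
   [-0.003, 0.0003, -0.0054] [-0.0, -0.0024, -0.0208] rows 1
   [-0.003, 0.0003, -0.0054] [-0.0, -0.0027, -0.0417] rows 2
   [-0.003, 0.0003, -0.0054] [-0.0, -0.0009, -0.0625] rows 2
   [-0.003, 0.0003, -0.0054] [-0.0, 0.003, -0.0831] rows 2
   [-0.003, 0.0003, -0.0054] [0.0, 0.0089, -0.1031] rows 3
```

Emit:
{"op": "jog_arm", "data": {"deltas": [[[0,0,0],[0,-0.002,-0.02],0.05],[[0,0,0],[0,-0.0025,-0.04],0.05],[[0,0,0],[0,-0.001,-0.06],0.05],[[0,0,0],[0,0.003,-0.083],0.05],[[0,0,0],[0,0.008,-0.1],0.05],[[0,0,0],[0,0.008,-0.1],0.05],[[0,0,0],[0,0.008,-0.1],0.05]]}}

```text
time: 5.42
eef_pos: [0.529, 0.3287, 0.2921]
tcp_rot: [0.032, -0.706, 0.706, -0.035]
contact_force: [0.3, 1.5, 2.3]
opening: 0.153
```

```bash
python3 arc.py
```

```text
swing est 1.6021915792619348 r 0.20933923304147037
t 5.42 pos [0.529  0.3287 0.2921] jaw -84.61 tilt 0.27 F [0.35 1.47 2.26] op 0.153 q [ 0.39  0.13  1.65 -0.    1.36  1.87]
```

Emit:
{"op": "jog_arm", "data": {"deltas": [[[0,0,0],[0,0,0],0.8],[[0,0,0],[0,0,0],0.8],[[0,0,0],[0,0,0],0.8],[[0,0,0],[0,0,-0.01],0.8],[[0,0,0],[0,0,-0.015],0.8],[[0,0,0],[0,-0.03,-0.015],0.8],[[0,0,0],[0,-0.06,-0.015],0.8],[[0,0,0],[0,-0.09,-0.015],0.8],[[0,0,0],[0,-0.09,-0.015],0.8]]}}

```text
time: 6.17
eef_pos: [0.5289, 0.3449, 0.3908]
tcp_rot: [-0.027, 0.708, -0.705, 0.039]
contact_force: [-0.1, -0.4, 0.3]
opening: 0.8
```

Run:
```python
from h import *
from plant import ctrl
c=ctrl.read_camera("scene"); cv2.imwrite("pics/s1.png",c["pixels"]); np.savez("pics/s1.npz",**c)
t=ctrl.read_camera("top"); cv2.imwrite("pics/t1.png",t["pixels"]); np.savez("pics/t1.npz",**t)
plan([])
for c in (c,t):
    W=cloud(c);k=(c["pixels"].max(-1)<60)&(W[...,2]>0.24)&(W[...,2]<0.32)&(W[...,1]>.25)&(W[...,0]>.46)&(W[...,0]<.6); P=W[k]; print(len(P),rect(P[:,:2]),np.percentile(P[:,2],[5,50,95]))
```

```text
t 6.27 pos [0.5276 0.3442 0.3845] jaw -84.6 tilt 0.51 F [-0.1  -0.51  0.36] op 0.801 q [ 0.42  0.11  1.51 -0.    1.52  1.89]
205 (array([0.53058237, 0.34039742]), 0.139377161860466, 0.012316294945776463, np.float32(0.09787378)) [0.29307906 0.29933394 0.30255416]
308 (array([0.53023815, 0.3392165 ]), 0.14094780385494232, 0.022342808544635773, np.float32(0.12087971)) [0.26397836 0.30154583 0.30486163]
```

View pics/s1.png

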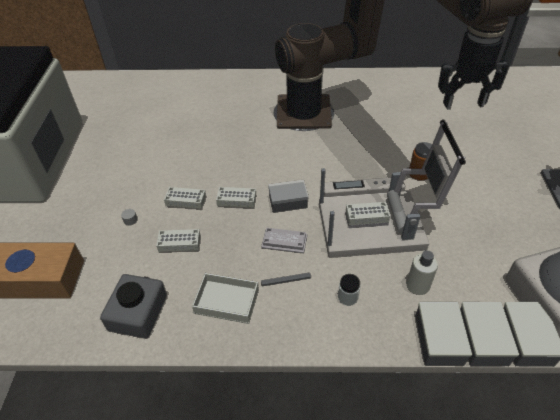

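The arm stands open (handle around (447,140) in the scene view) and the used rack is exposed at (366,213). Moving over it.

Run:
```python
from h import *
plan([((0.5425,0.165,0.36),5.3),((0.5425,0.165,0.23),5.3)])
```

```text
t 6.27 pos [0.5276 0.3442 0.3845] jaw -84.6 tilt 0.51 F [-0.1  -0.51  0.36] op 0.801 q [ 0.42  0.11  1.51 -0.    1.52  1.89]
   [-0.006, -1.569, -0.0078] [0.0023, 0.0242, 0.1799] rows 13
   [-0.006, -1.569, -0.0078] [0.0034, 0.1542, 0.18] rows 13
```

Emit:
{"op": "jog_arm", "data": {"deltas": [[[-0.006,-1.569,-0.0078],[0.002,0.024,0.18],1],[[-0.006,-1.569,-0.0078],[0.002,0.024,0.18],1],[[-0.006,-1.569,-0.0078],[0.002,0.024,0.18],1],[[-0.006,-1.569,-0.0078],[0.002,0.024,0.18],1],[[-0.006,-1.569,-0.0078],[0.002,0.024,0.18],1],[[-0.006,-1.569,-0.0078],[0.002,0.024,0.18],1],[[-0.006,-1.569,-0.0078],[0.002,0.024,0.18],1],[[-0.006,-1.569,-0.0078],[0.003,0.06,0.18],1],[[-0.006,-1.569,-0.0078],[0.003,0.1,0.18],1],[[-0.006,-1.569,-0.0078],[0.003,0.13,0.18],1]]}}

```text
time: 7.1
eef_pos: [0.5411, 0.1647, 0.2498]
tcp_rot: [-0.435, 0.559, -0.557, 0.433]
contact_force: [-0.8, 0.6, -1.1]
opening: 0.997
```

Run:
```python
from h import *
plan([((0.5425,0.165,0.23),5.3)])
```

```text
t 7.1 pos [0.5411 0.1647 0.2498] jaw -14.24 tilt 0.2 F [-0.85  0.64 -1.11] op 0.997 q [0.12 0.03 1.83 0.   1.28 0.36]
   [0.0036, -0.341, 0.0001] [-0.0006, 0.0198, 0.0014] rows 3
```

Emit:
{"op": "jog_arm", "data": {"deltas": [[[0.0036,-0.341,0],[0,0.02,0.001],1],[[0.0036,-0.341,0],[0,0.02,0.001],1],[[0.0036,-0.341,0],[0,0.02,0.001],1],[[0.0036,-0.341,0],[0,0.02,0.001],1],[[0.0036,-0.341,0],[0,0.02,0.001],1],[[0.0036,-0.341,0],[0,0.02,0.001],1]]}}

```text
time: 7.6
eef_pos: [0.5417, 0.1646, 0.2293]
tcp_rot: [0.522, -0.477, 0.477, -0.522]
contact_force: [-0.0, 0.7, -0.1]
opening: 1.001
```

Run:
```python
from h import *
s,c=wrist("w3"); plan([],s)
W=cloud(c); V=c["pixels"].max(-1)
im=c["pixels"]; print([ (u,v,np.round(W[v,u],4)) for u,v in [(280,140),(280,200),(200,200),(280,260)]])
k=((W[...,2]>0.062)&(W[...,2]<0.08)&(abs(W[...,0]-.5425)<.06)&(abs(W[...,1]-.165)<.09)).astype(np.uint8)
n,lab,st,cen=cv2.connectedComponentsWithStats(k)
for i in range(1,n):
    if st[i,4]>300:
        P=W[lab==i]; print(cen[i],st[i,4],rect(P[:,:2]),np.median(P[:,2]))
```

```text
t 7.6 pos [0.5417 0.1646 0.2293] jaw 5.18 tilt 0.05 F [-0.01  0.73 -0.08] op 1.001 q [ 0.12  0.05  1.85 -0.    1.24  0.03]
[(280, 140, array([0.5382, 0.2106, 0.0692])), (280, 200, array([0.543 , 0.1587, 0.068 ])), (200, 200, array([0.4658, 0.1419, 0.0331])), (280, 260, array([0.5499, 0.0841, 0.0314]))]
[280.16251154  94.55093875] 3249 (array([0.54250586, 0.24393766]), 0.11998139321804047, 0.022527575492858887, np.float32(0.0048427787)) 0.06948141834244281
[280.53080039 187.18997067] 7159 (array([0.54263622, 0.16695817]), 0.1102209985256195, 0.05412200465798378, np.float32(1.6658593)) 0.06882036883962578
```

View pics/w3.png

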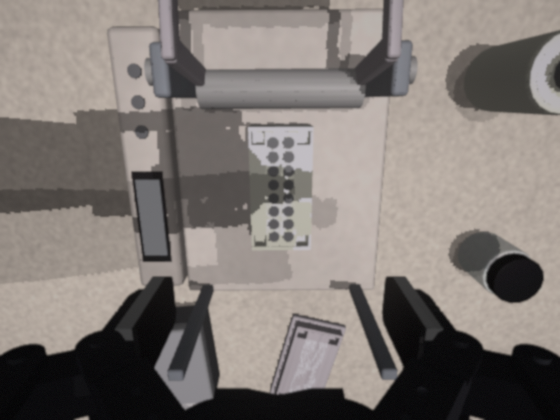

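The used rack is centred at pixel (280,187), measuring 110.2 x 54.1 mm at (0.5426,0.1670) with the jaw at 5.4°. Going down to grasp it.

Run:
```python
from h import *
plan([((0.5426,0.167,0.041),5.4)])
```

```text
t 7.65 pos [0.5419 0.1646 0.2297] jaw 5.21 tilt 0.01 F [-0.39  0.35 -0.42] op 0.996 q [ 0.12  0.05  1.85 -0.    1.24  0.02]
   [0.0002, -0.0034, 0.0] [-0.0023, 0.1887, 0.001] rows 5
```

Emit:
{"op": "jog_arm", "data": {"deltas": [[[0,-0.003,0],[-0.0023,0.04,0.001],1],[[0,-0.003,0],[-0.0023,0.075,0.001],1],[[0,-0.003,0],[-0.0023,0.11,0.001],1],[[0,-0.003,0],[-0.0023,0.14,0.001],1],[[0,-0.003,0],[-0.0023,0.165,0.001],1],[[0,-0.003,0],[-0.0023,0.18,0.001],1],[[0,-0.003,0],[-0.0023,0.187,0.001],1],[[0,-0.003,0],[-0.0023,0.187,0.001],1],[[0,-0.003,0],[-0.0023,0.187,0.001],1]]}}

```text
time: 8.4
eef_pos: [0.5433, 0.1671, 0.0434]
tcp_rot: [-0.523, 0.476, -0.476, 0.523]
contact_force: [-0.5, 0.7, 0.2]
opening: 0.999
```

Run:
```python
from h import *
s,c=wrist("w4"); plan([((0.5426,0.167,0.041),5.4)],s)
```

```text
t 8.4 pos [0.5433 0.1671 0.0434] jaw 5.35 tilt 0.05 F [-0.48  0.73  0.19] op 0.999 q [0.12 0.28 1.96 0.   0.9  0.03]
   [-0.0009, -0.0009, -0.0] [-0.0, 0.0024, -0.0007] rows 1
```

View pics/w4.png

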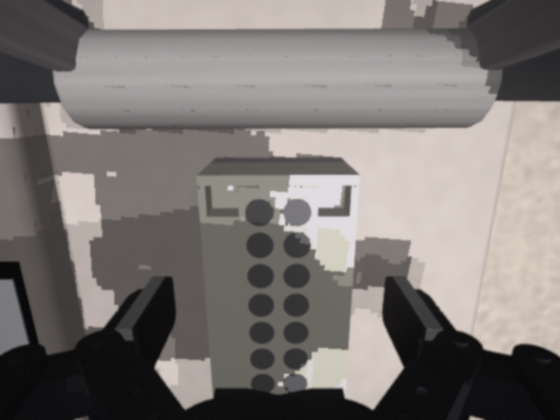

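Emit:
{"op": "jog_arm", "data": {"deltas": [[[0,0,0],[0,0.002,0],0.3],[[0,0,0],[0,0.002,0],0.3],[[0,0,0],[0,0.002,0],0.3],[[0,0,0],[0,0.002,0],0.3],[[0,0,0],[0,0.002,0],0.3],[[0,0,0],[0,0.002,0],0.3]], "force": 45}}

```text
time: 8.95
eef_pos: [0.5447, 0.1673, 0.0438]
tcp_rot: [-0.522, 0.475, -0.477, 0.524]
contact_force: [-2.4, -0.5, 6.4]
opening: 0.618
```

Run:
```python
from h import *
plan([((0.5426,0.167,0.141),5.4),((0.5426,0.167,0.181),5.4)])
```

```text
t 8.95 pos [0.5447 0.1673 0.0438] jaw 5.37 tilt 0.24 F [-2.37 -0.54  6.42] op 0.618 q [ 0.12  0.28  1.96 -0.    0.89  0.03]
   [-0.0042, -0.0005, -0.0] [0.0001, -0.0972, -0.0017] rows 3
   [-0.0042, -0.0005, -0.0] [0.0001, -0.1372, -0.0015] rows 4
```

Emit:
{"op": "jog_arm", "data": {"deltas": [[[0,0,0],[0,-0.006,-0.001],0.3],[[0,0,0],[0,-0.015,-0.001],0.3],[[0,0,0],[0,-0.03,-0.001],0.3],[[0,0,0],[0,-0.06,-0.001],0.3],[[0,0,0],[0,-0.1,-0.001],0.3],[[0,0,0],[0,-0.137,-0.001],0.3],[[0,0,0],[0,-0.137,-0.001],0.3],[[0,0,0],[0,-0.137,-0.001],0.3]]}}

```text
time: 9.62
eef_pos: [0.5451, 0.1674, 0.1849]
tcp_rot: [-0.52, 0.473, -0.479, 0.526]
contact_force: [0.2, 0.1, -1.0]
opening: 0.62
```

```bash
cat > meas.py <<'E'
from h import *
def block(c,cx,cy,z0,z1,rad=0.09,vmin=0):
    W=cloud(c); V=c["pixels"].max(-1)
    k=((W[...,2]>z0)&(W[...,2]<z1)&(np.hypot(W[...,0]-cx,W[...,1]-cy)<rad)&(V>=vmin)).astype(np.uint8)
    k=cv2.morphologyEx(k,cv2.MORPH_OPEN,np.ones((3,3)))
    n,lab,st,cen=cv2.connectedComponentsWithStats(k)
    if n<2: return None
    i=1+np.argmax(st[1:,4]); P=W[lab==i]; r=rect(P[:,:2])
    print("  c",r[0].round(4),"L,W",round(r[1],4),round(r[2],4),"ang",np.degrees(r[3]).round(2),"z",np.median(P[:,2]).round(4),"px",cen[i].round(),"mean",P[:,:2].mean(0).round(4),len(P))
    return r
E
python3 - <<'E'
from meas import *
for n in ["top0","t1","scene0","s1","w1","w2"]:
    print(n); block(dict(np.load(f"pics/{n}.npz")),0.595,-0.064,0.0165,0.03)
for n in ["t1","s1","w3"]:
    print(n,"used"); block(dict(np.load(f"pics/{n}.npz")),0.5426,0.167,0.062,0.08,0.07)
s,c=wrist("w5"); plan([((0.590,-0.03,0.25),-8.8)],s)
E
```

```text
top0
  c [ 0.5953 -0.0645] L,W 0.1089 0.0537 ang 81.0 z 0.0204 px [283. 190.] mean [ 0.5955 -0.065 ] 514
t1
  c [ 0.5957 -0.0631] L,W 0.1077 0.0539 ang 81.89 z 0.0203 px [281. 190.] mean [ 0.5954 -0.0611] 478
scene0
  c [ 0.6099 -0.0879] L,W 0.0311 0.0218 ang 1.07 z 0.0183 px [275. 240.] mean [ 0.6105 -0.0869] 54
s1
  c [ 0.5937 -0.069 ] L,W 0.0636 0.0311 ang 136.02 z 0.0189 px [282. 236.] mean [ 0.5965 -0.0686] 106
w1
  c [ 0.596  -0.0608] L,W 0.1106 0.0541 ang 80.98 z 0.0187 px [384. 137.] mean [ 0.5965 -0.0603] 3522
w2
  c [ 0.596 -0.061] L,W 0.1111 0.0542 ang 81.02 z 0.0188 px [449. 155.] mean [ 0.5969 -0.0604] 9407
t1 used
  c [0.5425 0.1633] L,W 0.1099 0.0544 ang 95.61 z 0.0703 px [203. 206.] mean [0.5424 0.1626] 666
s1 used
  c [0.5444 0.1635] L,W 0.1101 0.0605 ang 95.27 z 0.0682 px [367. 211.] mean [0.5469 0.1634] 572
w3 used
  c [0.5426 0.167 ] L,W 0.1102 0.0541 ang 95.45 z 0.0688 px [281. 187.] mean [0.5424 0.1695] 7143
t 9.62 pos [0.5451 0.1674 0.1849] jaw 5.37 tilt 0.68 F [ 0.19  0.13 -0.98] op 0.62 q [ 0.12  0.09  1.89 -0.    1.15  0.03]
   [-0.0119, 0.2473, -0.0017] [0.2007, -0.0648, 0.027] rows 6
```

View pics/w5.png

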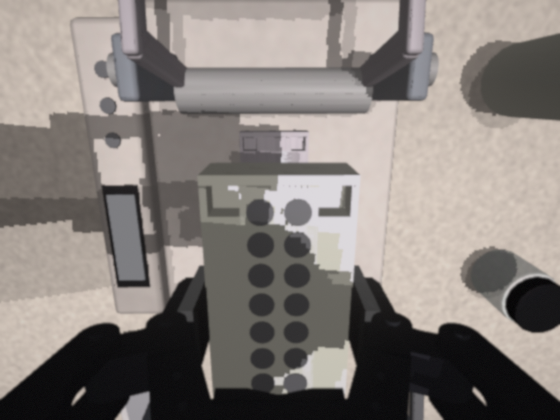

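The rack is held squarely, with its near edge at row ~168 and its sides at columns ~200 and 358. The socketed dock shows behind it. Next is a view of the plate with the rack held beside it, to measure both in one image.

Run:
```python
from meas import *
plan([((0.56,0.0,0.2),-8.8),((0.574,-0.20,0.17),-8.8)])
c=dict(np.load("pics/w5.npz")); s=None
# held rack top in tool frame
z=c["mount"]; Wt=cloud(c,c["mount"])
for v,u in [(190,280),(260,280),(340,280)]: print(v,u,Wt[v,u].round(4))
```

```text
t 9.67 pos [0.5434 0.1672 0.182 ] jaw 5.36 tilt 0.37 F [ 0.63  0.54 -2.11] op 0.623 q [ 0.12  0.1   1.89 -0.    1.15  0.03]
   [-0.0065, 0.2472, -0.0009] [0.168, -0.018, 0.001] rows 5
   [-0.0065, 0.2472, -0.0009] [0.3684, 0.0119, -0.0039] rows 9
190 280 [-0.0493 -0.0251  0.0002]
260 280 [-0.0242 -0.0263  0.0003]
340 280 [ 0.0101 -0.0251  0.0003]
```

Emit:
{"op": "jog_arm", "data": {"deltas": [[[-0.0065,0.0,0],[0.02,-0.02,0],0.3],[[-0.0065,0.08,0],[0.05,-0.02,0],0.3],[[-0.0065,0.16,0],[0.085,-0.02,0],0.3],[[-0.0065,0.247,0],[0.12,-0.02,0],0.3],[[-0.0065,0.247,0],[0.155,-0.02,0],0.3],[[-0.0065,0.247,0],[0.19,-0.015,0],0.3],[[-0.0065,0.247,0],[0.225,-0.01,0],0.3],[[-0.0065,0.247,0],[0.26,0,-0.001],0.3],[[-0.0065,0.247,0],[0.295,0.01,-0.002],0.3],[[-0.0065,0.247,0],[0.33,0.012,-0.003],0.3]]}}

```text
time: 10.5
eef_pos: [0.5687, -0.1622, 0.1651]
tcp_rot: [-0.461, 0.54, -0.534, 0.459]
contact_force: [0.7, 0.4, -1.3]
opening: 0.625
```

Emit:
{"op": "jog_arm", "data": {"deltas": [[[0,0,0],[0.03,0,0],0.3],[[0,0,0],[0.03,0,0],0.3],[[0,0,0],[0.03,0,0],0.3],[[0,0,0],[0.03,0,0],0.3]]}}

```text
time: 10.83
eef_pos: [0.563, -0.191, 0.163]
tcp_rot: [-0.461, 0.541, -0.533, 0.459]
contact_force: [-0.6, 0.0, -0.9]
opening: 0.624
```

```bash
cat >> meas.py <<'E'
def held(c):
    """held rack in tool frame, from its visible top: near-edge x, mid z, skew"""
    Wt=cloud(c,c["mount"]); k=(Wt[...,1]>-0.033)&(Wt[...,1]<-0.020)&(abs(Wt[...,2])<0.04)&(Wt[...,0]<0.012)&(Wt[...,0]>-0.09)
    k[395:]=False
    n,lab,st,_=cv2.connectedComponentsWithStats(k.astype(np.uint8)); i=1+np.argmax(st[1:,4]); P=Wt[lab==i]
    lo=[];hi=[];xs=[]
    for x in np.arange(-0.045,-0.012,0.003):
        q=P[abs(P[:,0]-x)<0.0015]
        if len(q)>20: xs.append(x); lo.append(q[:,2].min()); hi.append(q[:,2].max())
    near=[P[abs(P[:,2]-z)<0.0015][:,0].min() for z in np.arange(-0.02,0.021,0.004)]
    mid=(np.array(lo)+hi)/2; w=np.median(np.array(hi)-lo)
    print("  held: near x",np.round(np.median(near),4),"-> centre x",np.round(np.median(near)+.055,4),"mid z",np.median(mid).round(4),"width",w.round(4),"skew deg",np.degrees(np.polyfit(xs,mid,1)[0]).round(2),"edge slope deg",np.degrees(np.polyfit(np.arange(-0.02,0.021,0.004),near,1)[0]).round(2),"top y",np.median(P[:,1]).round(4))
    return np.median(near)+.055,np.median(mid)
E
python3 - <<'E'
from meas import *
held(dict(np.load("pics/w5.npz")))
s,c=wrist("w6"); plan([],s); held(c); block(c,0.595,-0.064,0.0165,0.03)
E
```

```text
held: near x -0.0549 -> centre x 0.0001 mid z -0.0002 width 0.0542 skew deg 1.9 edge slope deg -0.0 top y -0.0251
t 10.83 pos [ 0.563 -0.191  0.163] jaw -8.83 tilt 0.72 F [-0.64  0.02 -0.9 ] op 0.624 q [-0.5   0.18  1.83  0.    1.14 -0.34]
  held: near x -0.0548 -> centre x 0.0002 mid z -0.0007 width 0.0541 skew deg -1.51 edge slope deg -0.15 top y -0.0251
  c [ 0.5927 -0.0817] L,W 0.0679 0.0541 ang 80.91 z 0.0188 px [299.  46.] mean [ 0.5932 -0.0787] 6868
```

View pics/w6.png

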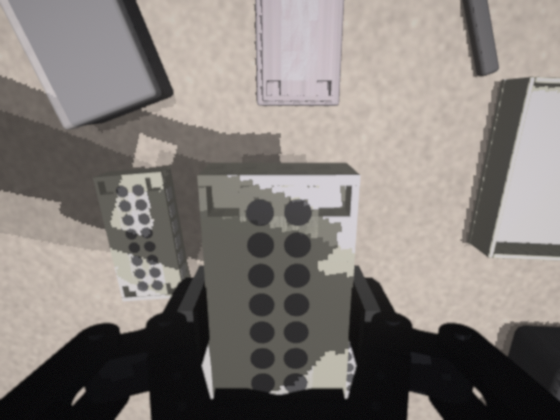

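Plate measured in three wrist views agrees at (0.596,-0.061), 81.0°. The rack is centred in the tool to within 0.5 mm, so I'll move over the plate.

Run:
```python
from meas import *
plan([((0.5963,-0.061,0.12),-9.0),((0.5963,-0.061,0.05),-9.0)])
```

```text
t 10.88 pos [ 0.5634 -0.1906  0.1636] jaw -8.76 tilt 0.65 F [-0.35  0.92  0.3 ] op 0.622 q [-0.5   0.18  1.83  0.    1.14 -0.34]
   [0.0104, 0.0041, -0.0047] [-0.1329, 0.0441, 0.0132] rows 4
   [0.0104, 0.0041, -0.0047] [-0.1326, 0.1141, 0.0139] rows 5
```

Emit:
{"op": "jog_arm", "data": {"deltas": [[[0.0104,0.004,-0.0047],[-0.04,0,0.005],0.3],[[0.0104,0.004,-0.0047],[-0.08,0.02,0.01],0.3],[[0.0104,0.004,-0.0047],[-0.11,0.035,0.013],0.3],[[0.0104,0.004,-0.0047],[-0.133,0.044,0.013],0.3],[[0.0104,0.004,-0.0047],[-0.133,0.06,0.014],0.3],[[0.0104,0.004,-0.0047],[-0.1326,0.09,0.014],0.3],[[0.0104,0.004,-0.0047],[-0.1326,0.114,0.014],0.3],[[0.0104,0.004,-0.0047],[-0.1326,0.114,0.014],0.3],[[0.0104,0.004,-0.0047],[-0.1326,0.114,0.014],0.3]]}}

```text
time: 11.63
eef_pos: [0.5949, -0.0592, 0.0486]
tcp_rot: [-0.461, 0.538, -0.536, 0.459]
contact_force: [0.8, -0.3, 0.0]
opening: 0.623
```

Run:
```python
from meas import *
s,c=wrist("w7");plan([((0.5963,-0.061,0.034),-9.0),((0.5963,-0.061,0.020),-9.0)],s); held(c)
```

```text
t 11.63 pos [ 0.5949 -0.0592  0.0486] jaw -8.88 tilt 0.24 F [ 0.78 -0.34  0.04] op 0.623 q [-0.27  0.33  1.88  0.    0.93 -0.11]
   [0.0041, 0.002, -0.0006] [0.0016, 0.0146, 0.0018] rows 1
   [0.0041, 0.002, -0.0006] [0.0016, 0.0286, 0.0018] rows 1
  held: near x -0.0547 -> centre x 0.0003 mid z -0.0007 width 0.054 skew deg -2.1 edge slope deg -0.11 top y -0.0251
```

View pics/w7.png

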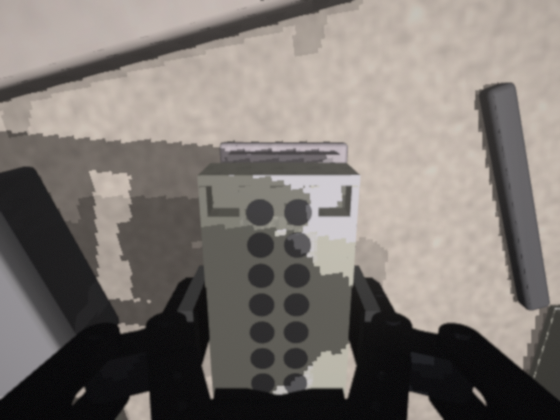

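Run:
```python
from meas import *
c=dict(np.load("pics/w7.npz")); W=cloud(c,c["mount"]); Ww=cloud(c)
for v in range(138,168,3):
    row=W[v]; zz=Ww[v,:,2]; k=(zz>0.003)&(zz<0.03)&(np.arange(560)>205)&(np.arange(560)<365)
    if k.sum()>20: print(v,k.sum(),"z",row[k][:,2].min().round(4),row[k][:,2].max().round(4),"mid",((row[k][:,2].min()+row[k][:,2].max())/2).round(4),"x",row[k][:,0].mean().round(4),"h",np.median(zz[k]).round(4))
P=W[140:168,205:365].reshape(-1,3); h=Ww[140:168,205:365,2].ravel()
for lo,hi in [(0.004,0.012),(0.0165,0.024)]:
    q=P[(h>lo)&(h<hi)]; print(lo,len(q),"far x",np.percentile(q[:,0],[1,3]) if len(q) else None)
```

```text
144 127 z -0.0306 0.0337 mid 0.0016 x -0.0566 h 0.0067
147 128 z -0.0305 0.0344 mid 0.002 x -0.0552 h 0.0072
150 128 z -0.0306 0.0345 mid 0.0019 x -0.0537 h 0.0073
153 127 z -0.031 0.0347 mid 0.0019 x -0.0531 h 0.0151
156 126 z -0.0309 0.0341 mid 0.0016 x -0.0522 h 0.019
159 127 z -0.0309 0.0341 mid 0.0016 x -0.0508 h 0.0191
162 87 z -0.0312 0.0125 mid -0.0093 x -0.0488 h 0.0182
0.004 1430 far x [-0.05738637 -0.0572244 ]
0.0165 954 far x [-0.05346613 -0.05335937]
```

The plate's far edge in this image puts its centre at tool x +1.6, z +1.8 mm, matching the robot-frame plan. I'll shift and lower in stages.

Emit:
{"op": "jog_arm", "data": {"deltas": [[[0.004,0.002,0],[0.0015,0,0.002],0.3],[[0.004,0.002,0],[0.0015,0.004,0.002],0.3],[[0.004,0.002,0],[0.0015,0.008,0.002],0.3],[[0.004,0.002,0],[0.0015,0.012,0.002],0.3],[[0.004,0.002,0],[0.0015,0.012,0.002],0.3]]}}

```text
time: 12.1
eef_pos: [0.5977, -0.0618, 0.0379]
tcp_rot: [0.458, -0.537, 0.539, -0.46]
contact_force: [-1.5, -0.1, -1.4]
opening: 0.62
```

```bash
cat > st.py <<'E'
from meas import *
import sys
a=[float(v) for v in sys.argv[1:]]
plan([((a[0],a[1],a[2]),a[3])] if a else [])
E
python3 st.py 0.5963 -0.061 0.020 -9; python3 st.py 0.5963 -0.061 0.020 -9
```

```text
t 12.1 pos [ 0.5977 -0.0618  0.0379] jaw -9.04 tilt 0.16 F [-1.46 -0.14 -1.4 ] op 0.62 q [-0.27  0.35  1.88  0.    0.9  -0.11]
   [-0.0029, -0.0008, -0.0002] [-0.0005, 0.0179, -0.0016] rows 1
t 12.1 pos [ 0.5977 -0.0618  0.0379] jaw -9.04 tilt 0.16 F [-1.46 -0.14 -1.4 ] op 0.62 q [-0.27  0.35  1.88  0.    0.9  -0.11]
   [-0.0029, -0.0008, -0.0002] [-0.0005, 0.0179, -0.0016] rows 1
```

```bash
cat >> h.py <<'E'
def avg(n=6):
    from plant import ctrl
    L=[]
    for i in range(n):
        L.append(ctrl.get_state()); ctrl.read_camera("wrist")
    s=dict(L[-1]); 
    for k in ("eef_pos","contact_force","qpos","wrist_torque"): s[k]=np.mean([np.array(a[k]) for a in L],0)
    q=np.array([a["tcp_rot"] for a in L]); s["tcp_rot"]=R.from_quat(q).mean().as_quat()
    print("std pos mm",(1e3*np.std([a["eef_pos"] for a in L],0)).round(2),"std F",np.std([a["contact_force"] for a in L],0).round(2))
    return s
E
sed -i 's/^plan(.*/plan([((a[0],a[1],a[2]),a[3])] if a else [],avg())/' st.py
python3 st.py 0.5963 -0.061 0.020 -9
```

```text
std pos mm [0.25 0.04 0.29] std F [0.71 0.48 0.33]
t 12.35 pos [ 0.5981 -0.0618  0.0384] jaw -9.04 tilt 0.21 F [-0.15 -0.04 -1.04] op 0.622 q [-0.27  0.35  1.88  0.    0.9  -0.11]
   [-0.0036, -0.0007, -0.0001] [-0.0005, 0.0184, -0.0019] rows 1
```

```bash
cat >> meas.py <<'E'
def edge(c,hb=(0.004,0.012),ht=(0.0165,0.024),half=0.055,u0=205,u1=365,v0=120,v1=172):
    W=cloud(c,c["mount"]); h=cloud(c)[...,2]; mids=[]
    for v in range(v0,v1):
        k=(h[v]>hb[0])&(h[v]<ht[1]); k[:u0]=False; k[u1:]=False
        if k.sum()>60: 
            q=W[v][k][:,2]; mids.append((q.min()+q.max())/2)
    P=W[v0:v1,u0:u1].reshape(-1,3); hh=h[v0:v1,u0:u1].ravel(); q=P[(hh>ht[0])&(hh<ht[1])]
    print("  fixture: mid z",np.median(mids).round(4) if mids else None,"centre x",(np.percentile(q[:,0],2)+half).round(4) if len(q)>30 else None,len(q))
E
python3 - <<'E'
from meas import *
edge(dict(np.load("pics/w7.npz"))); s,c=wrist("w8"); held(c); edge(c)
E
```

```text
fixture: mid z 0.0016 centre x 0.0016 954
  held: near x -0.0547 -> centre x 0.0003 mid z -0.0007 width 0.0541 skew deg -1.5 edge slope deg -0.07 top y -0.0251
  fixture: mid z -0.0027 centre x -0.0005 1186
```

Emit:
{"op": "jog_arm", "data": {"deltas": [[[-0.0036,0,0],[-0.0008,0,-0.0018],0.3],[[-0.0036,0,0],[-0.0008,0,-0.0018],0.3],[[-0.0036,0,0],[-0.0008,0.002,-0.0018],0.3],[[-0.0036,0,0],[-0.0008,0.002,-0.0018],0.3],[[-0.0036,0,0],[-0.0008,0.002,-0.0018],0.3]]}}

```text
time: 12.87
eef_pos: [0.5966, -0.0607, 0.0365]
tcp_rot: [0.459, -0.538, 0.538, -0.459]
contact_force: [-1.0, 0.5, -1.0]
opening: 0.626
```

Run:
```python
from meas import *
plan([((.5963,-.061,.02),-9)],avg()); s,c=wrist("w9"); held(c); edge(c)
```

```text
std pos mm [0.08 0.03 0.1 ] std F [0.46 0.37 0.64]
t 13.12 pos [ 0.5967 -0.0608  0.0367] jaw -9.03 tilt 0.04 F [-0.01 -0.   -1.28] op 0.625 q [-0.27  0.35  1.88  0.    0.9  -0.11]
   [-0.0007, -0.0005, -0.0] [0.0003, 0.0167, -0.0004] rows 1
  held: near x -0.0548 -> centre x 0.0002 mid z -0.0007 width 0.0541 skew deg -0.43 edge slope deg -0.28 top y -0.0251
  fixture: mid z -0.0008 centre x 0.0003 942
```

Aligned within 0.2 mm in both axes. Lowering now.

Emit:
{"op": "jog_arm", "data": {"deltas": [[[0,0,0],[0,0.003,0],0.3],[[0,0,0],[0,0.006,0],0.3],[[0,0,0],[0,0.009,0],0.3],[[0,0,0],[0,0.012,0],0.3],[[0,0,0],[0,0.014,0],0.3],[[0,0,0],[0,0.016,0],0.3],[[0,0,0],[0,0.017,0],0.3],[[0,0,0],[0,0.017,0],0.3]]}}

```text
time: 13.88
eef_pos: [0.5966, -0.0608, 0.0194]
tcp_rot: [0.459, -0.538, 0.538, -0.459]
contact_force: [-0.2, 0.1, -1.0]
opening: 0.618
```

Run:
```python
from meas import *
plan([((.5963,-.061,.0188),-9)],avg()); s,c=wrist("w10"); held(c)
```

```text
std pos mm [0.14 0.03 0.23] std F [0.36 0.36 0.5 ]
t 14.13 pos [ 0.5969 -0.0608  0.0198] jaw -9.03 tilt 0.05 F [-0.16  0.12 -1.  ] op 0.62 q [-0.27  0.38  1.88  0.    0.87 -0.11]
   [-0.0009, -0.0005, 0.0] [0.0003, 0.001, -0.0005] rows 1
  held: near x -0.0547 -> centre x 0.0003 mid z -0.0007 width 0.054 skew deg 0.09 edge slope deg 0.11 top y -0.0251
```

View pics/w10.png

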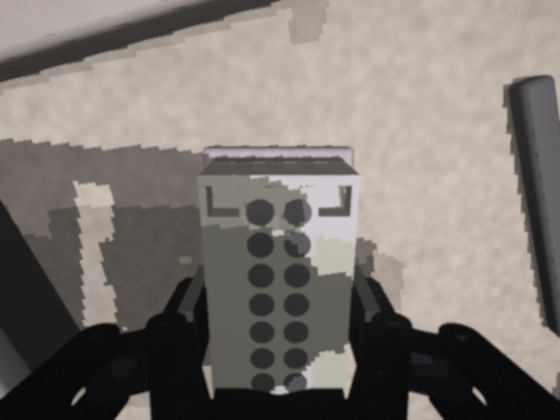

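The rack is about 1 mm above the seat with no load. I'll press lightly, then open.

Emit:
{"op": "jog_arm", "data": {"deltas": [[[0,0,0],[0,0.0015,0],0.3],[[0,0,0],[0,0.0015,0],0.3],[[0,0,0],[0,0.0015,0],0.3],[[0,0,0],[0,0.0015,0],0.3]]}}

```text
time: 14.57
eef_pos: [0.5973, -0.0609, 0.0188]
tcp_rot: [0.459, -0.537, 0.538, -0.46]
contact_force: [1.1, 0.1, 0.8]
opening: 0.623
```

```bash
python3 st.py .5963 -.061 .0188 -9
```

```text
std pos mm [0.01 0.01 0.01] std F [0.58 0.24 0.31]
t 14.82 pos [ 0.5973 -0.0609  0.0188] jaw -9.03 tilt 0.12 F [0.23 0.13 1.18] op 0.625 q [-0.27  0.38  1.88  0.    0.87 -0.11]
   [-0.0021, -0.0005, 0.0001] [0.0003, 0.0, -0.001] rows 1
```

Emit:
{"op": "jog_arm", "data": {"deltas": [[[0,0,0],[0,0,0],1],[[0,0,0],[0,0,0],1],[[0,0,0],[0,0,0],1],[[0,0,0],[0,0,0],1],[[0,0,0],[0,-0.03,0],1],[[0,0,0],[0,-0.07,0],1],[[0,0,0],[0,-0.11,0],1],[[0,0,0],[0,-0.15,0],1],[[0,0,0],[0,-0.15,0],1],[[0,0,0],[0,-0.15,0],1]]}}

```text
time: 15.7
eef_pos: [0.5991, -0.0614, 0.173]
tcp_rot: [0.457, -0.535, 0.541, -0.461]
contact_force: [-0.3, 0.5, -0.8]
opening: 1.002
```

Run:
```python
from meas import *
from plant import ctrl
s,c=wrist("w11"); plan([],s); block(c,.596,-.061,0.037,0.055)
t=ctrl.read_camera("top"); cv2.imwrite("pics/t2.png",t["pixels"]); np.savez("pics/t2.npz",**t)
for p in [(0.606,-.3515),(.4446,-.3586),(.4429,-.2072)]: block(t,*p,0.025,0.045,0.075)
```

```text
t 15.7 pos [ 0.5991 -0.0614  0.173 ] jaw -9.03 tilt 0.56 F [-0.33  0.52 -0.83] op 1.002 q [-0.27  0.18  1.82  0.    1.14 -0.11]
  c [ 0.5963 -0.0613] L,W 0.1106 0.0542 ang 81.07 z 0.0439 px [274. 199.] mean [ 0.5968 -0.0582] 8679
  c [ 0.6056 -0.3522] L,W 0.1106 0.0538 ang 91.29 z 0.0328 px [380. 187.] mean [ 0.6056 -0.3511] 613
  c [ 0.4447 -0.3585] L,W 0.1109 0.0541 ang 83.46 z 0.0331 px [382. 242.] mean [ 0.4448 -0.358 ] 623
  c [ 0.443  -0.2073] L,W 0.1106 0.0542 ang 86.03 z 0.0332 px [331. 242.] mean [ 0.4429 -0.2066] 620
```

View pics/w11.png

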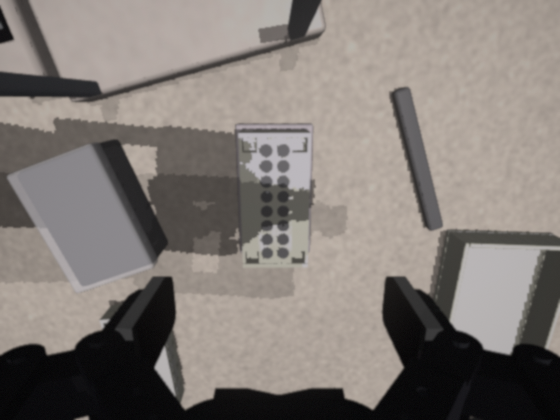

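View pics/t2.png

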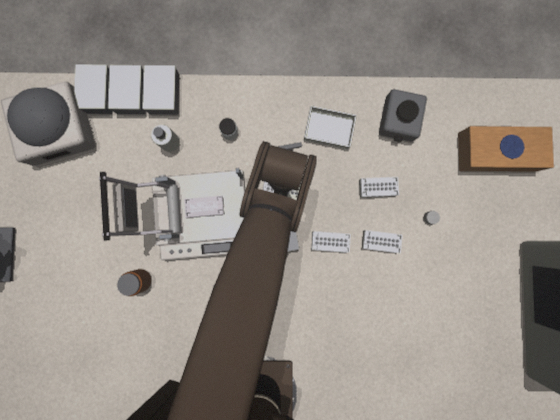

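Used rack is seated: (0.596,-0.061), top at 0.044, squarely in the plate. The three fresh racks are at (331,242), (382,242) and (380,187) in the top view, unmoved. Next is the rack near (0.443,-0.207).

```bash
python3 st.py 0.444 -0.2065 0.18 -4
```

```text
std pos mm [0.25 0.07 0.55] std F [0.51 0.61 0.52]
t 16.05 pos [ 0.5959 -0.0606  0.1668] jaw -9.03 tilt 0.09 F [ 0.25  0.16 -0.59] op 1.0 q [-0.27  0.18  1.82  0.    1.14 -0.11]
   [0.0015, -0.0879, -0.0003] [0.168, -0.0131, -0.1271] rows 6
```

Emit:
{"op": "jog_arm", "data": {"deltas": [[[0,-0.088,0],[0.168,-0.013,-0.127],1],[[0,-0.088,0],[0.168,-0.013,-0.127],1],[[0,-0.088,0],[0.168,-0.013,-0.127],1],[[0,-0.088,0],[0.168,-0.013,-0.127],1],[[0,-0.088,0],[0.168,-0.013,-0.127],1],[[0,-0.088,0],[0.168,-0.013,-0.127],1],[[0,-0.088,0],[0.168,-0.013,-0.127],1],[[0,-0.088,0],[0.168,-0.013,-0.127],1]]}}

```text
time: 16.77
eef_pos: [0.4445, -0.2067, 0.1801]
tcp_rot: [-0.482, 0.518, -0.517, 0.482]
contact_force: [0.1, -0.8, 0.3]
opening: 1.003
```

```bash
cat > look.py <<'E'
from meas import *
import sys
n,x,y,top,off=sys.argv[1],*map(float,sys.argv[2:6])
avg(3); s=avg(4); from plant import ctrl
c=ctrl.read_camera("wrist"); c["T"]=toolT(s)@c["mount"]; cv2.imwrite(f"pics/{n}.png",c["pixels"]); np.savez(f"pics/{n}.npz",**c)
r=block(c,x,y,top-0.008,top+0.006,0.08)
jaw=np.degrees(r[3])-90
plan([((r[0][0],r[0][1],top-off),jaw),((r[0][0],r[0][1],s["eef_pos"][2]),jaw)],s); print("jaw",jaw)
E
python3 look.py w12 0.444 -0.2065 0.033 0.026
```

```text
std pos mm [0.25 0.33 0.04] std F [0.1  0.06 0.18]
std pos mm [0.05 0.04 0.01] std F [0.27 0.33 0.64]
  c [ 0.4432 -0.2039] L,W 0.1101 0.0541 ang 86.0 z 0.0317 px [277. 191.] mean [ 0.4434 -0.2011] 7671
t 17.07 pos [ 0.4452 -0.2057  0.18  ] jaw -3.87 tilt 0.07 F [ 0.64  0.44 -0.43] op 1.002 q [-0.64 -0.08  2.07  0.    1.15 -0.57]
   [0.001, 0.0022, -0.0007] [-0.0015, 0.173, -0.0019] rows 5
   [0.001, 0.0022, -0.0007] [-0.0016, 0.0, -0.0021] rows 1
jaw -3.9964066
```

View pics/w12.png

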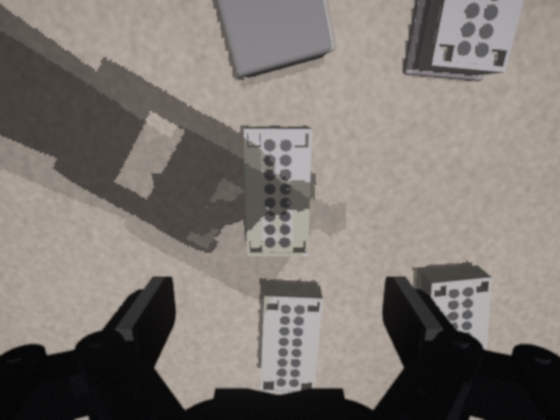

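Rack at pixel (277,191), size 110.1x54.1, no neighbours within finger range. Going down to grasp.

Emit:
{"op": "jog_arm", "data": {"deltas": [[[0.001,0.002,0],[-0.0015,0.04,-0.002],1],[[0.001,0.002,0],[-0.0015,0.08,-0.002],1],[[0.001,0.002,0],[-0.0015,0.115,-0.002],1],[[0.001,0.002,0],[-0.0015,0.145,-0.002],1],[[0.001,0.002,0],[-0.0015,0.16,-0.002],1],[[0.001,0.002,0],[-0.0015,0.168,-0.002],1],[[0.001,0.002,0],[-0.0015,0.171,-0.002],1],[[0.001,0.002,0],[-0.0015,0.171,-0.002],1],[[0.001,0.002,0],[-0.0015,0.171,-0.002],1]]}}

```text
time: 17.92
eef_pos: [0.444, -0.205, 0.0104]
tcp_rot: [0.482, -0.516, 0.518, -0.483]
contact_force: [-0.2, -0.0, -0.0]
opening: 1.0
```

```bash
python3 st.py 0.4432 -0.2039 0.0075 -4
```

```text
std pos mm [0.2  0.12 0.19] std F [0.33 0.31 0.43]
t 18.17 pos [ 0.4439 -0.205   0.0105] jaw -4.01 tilt 0.16 F [-0.07 -0.02 -0.27] op 0.998 q [-0.64  0.19  2.16  0.    0.79 -0.57]
   [-0.0025, -0.0003, 0.0011] [-0.001, 0.003, -0.0008] rows 1
```

Emit:
{"op": "jog_arm", "data": {"deltas": [[[-0.0025,0,0.001],[-0.001,0.003,-0.001],1],[[-0.0025,0,0.001],[-0.001,0.003,-0.001],1],[[-0.0025,0,0.001],[-0.001,0.003,-0.001],0.3],[[-0.0025,0,0.001],[-0.001,0.003,-0.001],0.3],[[-0.0025,0,0.001],[-0.001,0.003,-0.001],0.3],[[-0.0025,0,0.001],[-0.001,0.003,-0.001],0.3],[[-0.0025,0,0.001],[-0.001,0.003,-0.001],0.3],[[-0.0025,0,0.001],[-0.001,0.003,-0.001],0.3]], "force": 45}}

```text
time: 18.88
eef_pos: [0.4426, -0.2038, 0.0072]
tcp_rot: [-0.482, 0.518, -0.517, 0.482]
contact_force: [-1.9, 0.8, 2.7]
opening: 0.618
```

```bash
python3 st.py 0.4432 -0.2039 0.20 -4
```

```text
std pos mm [0.01 0.01 0.01] std F [0.57 0.57 0.41]
t 19.13 pos [ 0.4426 -0.2038  0.0072] jaw -4.02 tilt 0.04 F [-0.88 -0.17  2.62] op 0.619 q [-0.64  0.19  2.16 -0.    0.79 -0.57]
   [0.0007, -0.0003, -0.0003] [0.0, -0.1928, 0.0005] rows 5
```

Emit:
{"op": "jog_arm", "data": {"deltas": [[[0,0,0],[0,-0.02,0],0.3],[[0,0,0],[0,-0.06,0],0.3],[[0,0,0],[0,-0.1,0],0.3],[[0,0,0],[0,-0.14,0],0.3],[[0,0,0],[0,-0.18,0],0.3],[[0,0,0],[0,-0.208,0],0.3],[[0,0,0],[0,-0.208,0],0.3]]}}

```text
time: 19.77
eef_pos: [0.4458, -0.2058, 0.2225]
tcp_rot: [0.481, -0.513, 0.522, -0.483]
contact_force: [1.5, -0.8, -0.9]
opening: 0.623
```

Run:
```python
from meas import *
plan([((0.5,0.0,0.215),5.4),((0.5435,0.167,0.20),5.4)],avg(3)); s,c=wrist("w13"); held(c)
```

```text
std pos mm [1.13 0.78 2.74] std F [0.53 0.33 0.46]
t 19.87 pos [ 0.4444 -0.2049  0.2191] jaw -4.01 tilt 0.41 F [ 0.72 -0.34 -1.5 ] op 0.621 q [-0.64 -0.13  2.04  0.    1.22 -0.57]
   [-0.0057, -0.1642, 0.0043] [-0.2083, 0.0035, 0.0411] rows 6
   [-0.0057, -0.1642, 0.0043] [-0.378, 0.0181, 0.0727] rows 10
  held: near x -0.0544 -> centre x 0.0006 mid z -0.0006 width 0.0541 skew deg 0.13 edge slope deg -0.08 top y -0.0245
```

Emit:
{"op": "jog_arm", "data": {"deltas": [[[0,-0.05,0],[-0.04,0.003,0.008],0.3],[[0,-0.1,0],[-0.08,0.003,0.016],0.3],[[0,-0.164,0],[-0.12,0.003,0.024],0.3],[[0,-0.164,0],[-0.16,0.003,0.032],0.3],[[0,-0.164,0],[-0.2,0.003,0.04],0.3],[[0,-0.164,0],[-0.24,0.003,0.047],0.3],[[0,-0.164,0],[-0.28,0.003,0.054],0.3],[[0,-0.164,0],[-0.31,0.003,0.06],0.3],[[0,-0.164,0],[-0.34,0.003,0.066],0.3],[[0,-0.164,0],[-0.36,0.003,0.07],0.3]]}}

```text
time: 20.8
eef_pos: [0.5354, 0.1539, 0.207]
tcp_rot: [0.525, -0.479, 0.472, -0.522]
contact_force: [0.1, -0.8, -0.5]
opening: 0.622
```

```bash
python3 st.py 0.5435 0.167 0.10 5.4
```

```text
std pos mm [0.2  1.77 0.41] std F [0.34 0.47 0.39]
t 21.05 pos [0.5355 0.153  0.2074] jaw 5.5 tilt 0.54 F [-0.22 -0.29 -1.  ] op 0.625 q [ 0.09  0.05  1.89  0.    1.21 -0.  ]
   [0.0086, 0.0018, -0.0038] [-0.0127, 0.1073, 0.0102] rows 3
```

Emit:
{"op": "jog_arm", "data": {"deltas": [[[0.0086,0.002,-0.004],[-0.0127,0.005,0.01],0.3],[[0.0086,0.002,-0.004],[-0.0127,0.03,0.01],0.3],[[0.0086,0.002,-0.004],[-0.0127,0.06,0.01],0.3],[[0.0086,0.002,-0.004],[-0.0127,0.09,0.01],0.3],[[0.0086,0.002,-0.004],[-0.0127,0.115,0.01],0.3],[[0.0086,0.002,-0.004],[-0.0127,0.127,0.01],0.3],[[0.0086,0.002,-0.004],[-0.0127,0.127,0.01],0.3],[[0.0086,0.002,-0.004],[-0.0127,0.127,0.01],0.3]]}}

```text
time: 21.77
eef_pos: [0.5437, 0.1635, 0.0817]
tcp_rot: [0.522, -0.476, 0.478, -0.522]
contact_force: [-0.1, 0.5, 0.3]
opening: 0.624
```

```bash
cat > al.py <<'E'
from meas import *
import sys
n=sys.argv[1]; hb0,hb1,ht0,ht1=map(float,sys.argv[2:6]); a=[float(v) for v in sys.argv[6:]]
avg(3); s=avg(4); plan([((a[0],a[1],a[2]),a[3])],s)
from plant import ctrl
c=ctrl.read_camera("wrist"); c["T"]=toolT(s)@c["mount"]; cv2.imwrite(f"pics/{n}.png",c["pixels"]); np.savez(f"pics/{n}.npz",**c)
held(c); edge(c,(hb0,hb1),(ht0,ht1))
E
python3 al.py w14 0.040 0.044 0.040 0.049 0.5435 0.167 0.0444 5.4
```

```text
std pos mm [0.68 0.22 0.9 ] std F [0.32 0.23 0.26]
std pos mm [0.25 0.07 0.27] std F [0.83 0.17 0.45]
t 22.07 pos [0.5452 0.1643 0.0838] jaw 5.21 tilt 0.33 F [-0.17 -0.42 -1.08] op 0.622 q [ 0.12  0.22  1.95 -0.    0.97  0.02]
   [-0.0057, -0.0034, 0.001] [-0.0029, 0.0394, -0.0017] rows 1
  held: near x -0.0545 -> centre x 0.0005 mid z -0.0002 width 0.0542 skew deg 0.32 edge slope deg 0.1 top y -0.0245
  fixture: mid z -0.0019 centre x -0.0027 1711
```

View pics/w14.png

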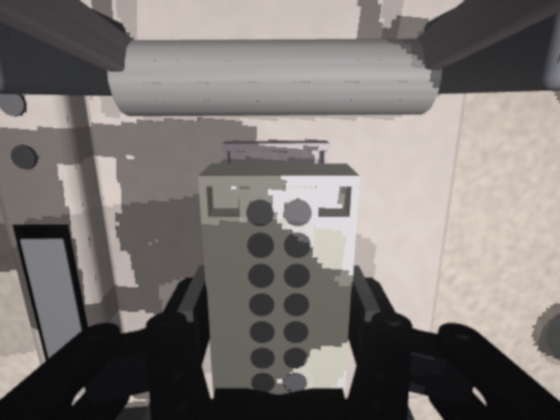

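Emit:
{"op": "jog_arm", "data": {"deltas": [[[-0.0057,-0.003,0],[-0.0031,0,-0.0017],0.3],[[-0.0057,-0.003,0],[-0.0031,0.007,-0.0017],0.3],[[-0.0057,-0.003,0],[-0.0031,0.015,-0.0017],0.3],[[-0.0057,-0.003,0],[-0.0031,0.02,-0.0017],0.3],[[-0.0057,-0.003,0],[-0.0031,0.02,-0.0017],0.3]]}}

```text
time: 22.58
eef_pos: [0.5407, 0.1671, 0.0603]
tcp_rot: [0.525, -0.477, 0.475, -0.521]
contact_force: [-0.1, -0.3, -1.2]
opening: 0.623
```

```bash
python3 al.py w15 0.040 0.044 0.040 0.049 0.5435 0.167 0.0444 5.4
```

```text
std pos mm [0.45 0.03 0.59] std F [0.14 0.26 0.28]
std pos mm [0.18 0.02 0.28] std F [0.45 0.34 0.35]
t 22.88 pos [0.5425 0.1673 0.0627] jaw 5.39 tilt 0.13 F [ 0.04 -0.01 -1.12] op 0.625 q [ 0.12  0.25  1.95 -0.    0.94  0.03]
   [0.002, -0.0001, 0.0011] [0.0003, 0.0183, 0.001] rows 1
  held: near x -0.0545 -> centre x 0.0005 mid z -0.0003 width 0.0541 skew deg -0.18 edge slope deg 0.01 top y -0.0245
  fixture: mid z 0.0002 centre x 0.0004 1028
```

Aligned: the fixture is at z +0.2 and x +0.4 mm, and the rack at -0.3 and +0.5. Lowering to seat.

Emit:
{"op": "jog_arm", "data": {"deltas": [[[0.002,0,0.001],[0,0.003,0.0005],0.3],[[0.002,0,0.001],[0,0.006,0.0005],0.3],[[0.002,0,0.001],[0,0.009,0.0005],0.3],[[0.002,0,0.001],[0,0.012,0.0005],0.3],[[0.002,0,0.001],[0,0.015,0.0005],0.3],[[0.002,0,0.001],[0,0.017,0.0005],0.3],[[0.002,0,0.001],[0,0.0185,0.0005],0.3],[[0.002,0,0.001],[0,0.0185,0.0005],0.3],[[0.002,0,0.001],[0,0.0185,0.0005],0.3]]}}

```text
time: 23.73
eef_pos: [0.5433, 0.1673, 0.0445]
tcp_rot: [-0.523, 0.476, -0.476, 0.523]
contact_force: [1.2, 0.3, -0.7]
opening: 0.62
```

```bash
python3 al.py w16 0.040 0.044 0.040 0.049 0.5435 0.167 0.0444 5.4
```

```text
std pos mm [0.03 0.   0.01] std F [0.53 0.37 0.26]
std pos mm [0.02 0.01 0.  ] std F [0.41 0.74 0.52]
t 24.03 pos [0.5431 0.1673 0.0445] jaw 5.4 tilt 0.04 F [-0.07 -0.43 -1.4 ] op 0.621 q [ 0.12  0.28  1.96 -0.    0.9   0.03]
   [-0.0007, -0.0001, 0.0001] [0.0004, 0.0001, 0.0003] rows 1
  held: near x -0.0545 -> centre x 0.0005 mid z -0.0003 width 0.0541 skew deg -0.26 edge slope deg -0.02 top y -0.0245
  fixture: mid z -0.0004 centre x 0.0003 570
```

Emit:
{"op": "jog_arm", "data": {"deltas": [[[0,0,0],[0,0.0015,0],0.3],[[0,0,0],[0,0.0015,0],0.3],[[0,0,0],[0,0.0015,0],0.3],[[0,0,0],[0,0.0015,0],1],[[0,0,0],[0,0.0015,0],1],[[0,0,0],[0,0.001,0],1],[[0,0,0],[0,0,0],1]]}}

```text
time: 24.72
eef_pos: [0.543, 0.1673, 0.0443]
tcp_rot: [-0.523, 0.476, -0.476, 0.523]
contact_force: [0.3, 0.4, -0.6]
opening: 0.999
```

Emit:
{"op": "jog_arm", "data": {"deltas": [[[0,0,0],[0,-0.01,0],1],[[0,0,0],[0,-0.04,0],1],[[0,0,0],[0,-0.08,0],1],[[0,0,0],[0,-0.12,0],1],[[0,0,0],[0,-0.16,0],1],[[0,0,0],[0,-0.175,0],1],[[0,0,0],[0,-0.175,0],1]]}}

```text
time: 25.3
eef_pos: [0.5461, 0.1678, 0.2269]
tcp_rot: [-0.52, 0.473, -0.479, 0.526]
contact_force: [0.5, -1.1, 0.5]
opening: 1.001
```

```bash
python3 look.py w17 0.543 0.167 0.070 0.026
python3 - <<'E'
from meas import *
from plant import ctrl
t=ctrl.read_camera("top"); cv2.imwrite("pics/t3.png",t["pixels"]); np.savez("pics/t3.npz",**t)
for p in [(0.606,-.3515),(.4446,-.3586),(.4429,-.2072)]: block(t,*p,0.025,0.045,0.075)
plan([((0.47,-0.15,0.22),-6.5),((0.4447,-0.355,0.20),-6.5)])
E
```

```text
std pos mm [1.23 0.17 2.67] std F [0.47 0.59 0.43]
std pos mm [0.22 0.03 0.62] std F [0.25 0.1  0.16]
  c [0.5429 0.1669] L,W 0.11 0.0541 ang 95.38 z 0.0692 px [281. 194.] mean [0.5427 0.1693] 7609
t 25.6 pos [0.5418 0.1671 0.2174] jaw 5.39 tilt 0.18 F [ 0.04 -0.29 -0.87] op 1.002 q [ 0.12  0.06  1.86 -0.    1.22  0.03]
   [0.0031, 0.0001, 0.0002] [0.0003, 0.1734, 0.0016] rows 5
   [0.0031, 0.0001, 0.0002] [0.0004, -0.0, 0.0011] rows 1
jaw 5.3849945
  c [ 0.6058 -0.3516] L,W 0.1103 0.0542 ang 91.31 z 0.0332 px [380. 187.] mean [ 0.6058 -0.3512] 602
  c [ 0.4445 -0.3592] L,W 0.1111 0.0541 ang 83.31 z 0.033 px [383. 242.] mean [ 0.4448 -0.3584] 615
t 25.75 pos [0.5423 0.1672 0.2177] jaw 5.39 tilt 0.14 F [ 0.86 -0.51 -0.22] op 0.999 q [ 0.12  0.06  1.86 -0.    1.22  0.03]
   [0.0025, 0.2076, 0.0004] [0.309, -0.002, -0.1018] rows 8
   [0.0025, 0.2076, 0.0004] [0.5107, 0.0182, -0.1462] rows 13
```

View pics/w17.png

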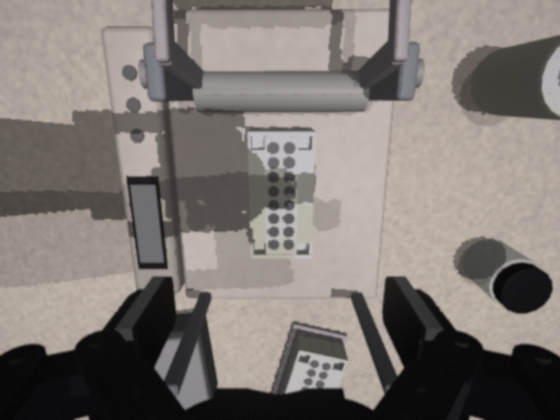

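View pics/t3.png

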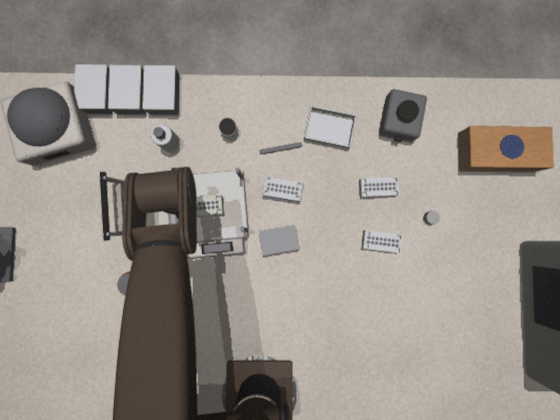

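Rack 1 is seated: (0.543,0.167), top 0.069, square with the dock. Next is the rack at (382,242) in the top view.

Emit:
{"op": "jog_arm", "data": {"deltas": [[[0,0.05,0],[0.04,-0.005,-0.01],1],[[0,0.2076,0],[0.309,-0.005,-0.102],1],[[0,0.2076,0],[0.309,-0.005,-0.102],1],[[0,0.2076,0],[0.309,-0.005,-0.102],1],[[0,0.2076,0],[0.309,-0.005,-0.102],1],[[0,0.2076,0],[0.309,-0.005,-0.102],1],[[0,0.2076,0],[0.309,-0.005,-0.102],1],[[0,0.2076,0],[0.511,0.018,-0.146],1],[[0,0.2076,0],[0.511,0.018,-0.146],1],[[0,0.2076,0],[0.511,0.018,-0.146],1]]}}

```text
time: 26.58
eef_pos: [0.46, -0.2418, 0.2109]
tcp_rot: [-0.471, 0.528, -0.527, 0.47]
contact_force: [1.4, -0.0, 0.6]
opening: 1.002
```

```bash
python3 st.py 0.4447 -0.355 0.18 -6.6
```

```text
std pos mm [0.59 2.9  0.26] std F [0.6  1.83 0.51]
t 26.83 pos [ 0.4598 -0.2429  0.2105] jaw -6.7 tilt 0.2 F [ 0.45 -0.88 -0.08] op 0.996 q [-0.68 -0.04  1.97 -0.    1.21 -0.56]
   [0.0034, -0.0018, 0.001] [0.113, 0.0306, -0.0018] rows 3
```

Emit:
{"op": "jog_arm", "data": {"deltas": [[[0.003,0,0.001],[0.113,0.0306,-0.002],1],[[0.003,0,0.001],[0.113,0.0306,-0.002],1],[[0.003,0,0.001],[0.113,0.0306,-0.002],1],[[0.003,0,0.001],[0.113,0.0306,-0.002],1],[[0.003,0,0.001],[0.113,0.0306,-0.002],1]]}}

```text
time: 27.3
eef_pos: [0.4462, -0.3505, 0.1794]
tcp_rot: [-0.471, 0.528, -0.526, 0.471]
contact_force: [0.2, 0.6, -0.2]
opening: 0.999
```

```bash
python3 look.py w18 0.4447 -0.355 0.033 0.0255
```

```text
std pos mm [0.24 0.42 0.39] std F [0.38 0.29 0.23]
std pos mm [0.06 0.17 0.1 ] std F [0.22 0.28 0.26]
  c [ 0.4449 -0.3555] L,W 0.111 0.0541 ang 83.32 z 0.0317 px [278. 199.] mean [ 0.4453 -0.3524] 7525
t 27.6 pos [ 0.4468 -0.3496  0.1808] jaw -6.33 tilt 0.07 F [ 0.3  -0.01  0.32] op 0.997 q [-0.84  0.1   1.89  0.    1.15 -0.73]
   [-0.0006, 0.006, -0.0009] [0.0062, 0.1733, -0.0013] rows 5
   [-0.0006, 0.006, -0.0009] [0.0061, -0.0, -0.0012] rows 1
jaw -6.6753387
```

View pics/w18.png

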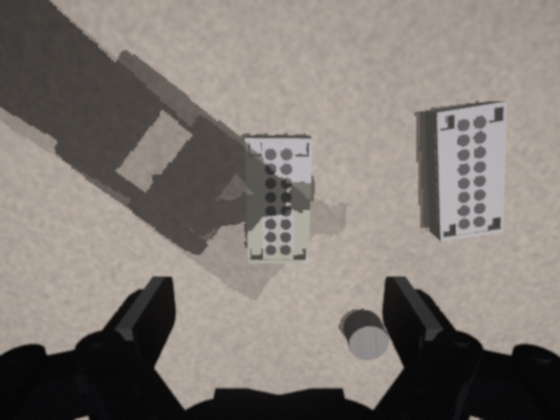

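Emit:
{"op": "jog_arm", "data": {"deltas": [[[0,0.006,0],[0.0062,0.04,-0.0013],1],[[0,0.006,0],[0.0062,0.08,-0.0013],1],[[0,0.006,0],[0.0062,0.115,-0.0013],1],[[0,0.006,0],[0.0062,0.145,-0.0013],1],[[0,0.006,0],[0.0062,0.162,-0.0013],1],[[0,0.006,0],[0.0062,0.17,-0.0013],1],[[0,0.006,0],[0.0062,0.172,-0.0013],1],[[0,0.006,0],[0.0062,0.172,-0.0013],1],[[0,0.006,0],[0.0062,0.172,-0.0013],1]]}}

```text
time: 28.45
eef_pos: [0.4457, -0.3572, 0.0105]
tcp_rot: [0.47, -0.527, 0.53, -0.47]
contact_force: [-1.0, 0.4, 0.1]
opening: 0.998
```

```bash
python3 st.py 0.4449 -0.3555 0.0075 -6.6
```

```text
std pos mm [0.21 0.19 0.28] std F [0.79 0.46 0.56]
t 28.7 pos [ 0.4456 -0.3572  0.0105] jaw -6.72 tilt 0.19 F [-0.5   0.    0.02] op 0.997 q [-0.85  0.34  1.96  0.    0.84 -0.74]
   [-0.003, -0.0022, 0.0015] [-0.0016, 0.003, -0.0009] rows 1
```

Emit:
{"op": "jog_arm", "data": {"deltas": [[[-0.003,-0.001,0.0015],[-0.0016,0.003,-0.001],1],[[-0.003,-0.001,0.0015],[-0.0016,0.003,-0.001],1],[[-0.003,-0.001,0.0015],[-0.0016,0.003,-0.001],0.3],[[-0.003,-0.001,0.0015],[-0.0016,0.003,-0.001],0.3],[[-0.003,-0.001,0.0015],[-0.0016,0.003,-0.001],0.3],[[-0.003,-0.001,0.0015],[-0.0016,0.003,-0.001],0.3],[[-0.003,-0.001,0.0015],[-0.0016,0.003,-0.001],0.3],[[-0.003,-0.001,0.0015],[-0.0016,0.003,-0.001],0.3]], "force": 45}}

```text
time: 29.42
eef_pos: [0.4444, -0.3551, 0.0069]
tcp_rot: [-0.47, 0.529, -0.528, 0.47]
contact_force: [-0.1, 0.3, 1.5]
opening: 0.622
```

Emit:
{"op": "jog_arm", "data": {"deltas": [[[0,0,0],[0,-0.02,0],0.3],[[0,0,0],[0,-0.06,0],0.3],[[0,0,0],[0,-0.1,0],0.3],[[0,0,0],[0,-0.14,0],0.3],[[0,0,0],[0,-0.18,0],0.3],[[0,0,0],[0,-0.212,0],0.3],[[0,0,0],[0,-0.212,0],0.3]]}}

```text
time: 30.0
eef_pos: [0.4473, -0.3583, 0.2279]
tcp_rot: [0.47, -0.523, 0.533, -0.47]
contact_force: [0.1, -1.6, 0.3]
opening: 0.62
```

Run:
```python
from meas import *
plan([((0.48,-0.1,0.22),5.4),((0.5435,0.14,0.22),5.4)],avg(4)); s,c=wrist("w19"); held(c)
```

```text
std pos mm [1.21 1.32 3.73] std F [0.4  0.93 1.15]
t 30.15 pos [ 0.4457 -0.3565  0.2226] jaw -6.67 tilt 0.32 F [-0.09 -0.33 -1.46] op 0.62 q [-0.85  0.06  1.85  0.    1.22 -0.74]
   [-0.0038, -0.2106, 0.0041] [-0.2588, 0.0017, 0.0043] rows 7
   [-0.0038, -0.2106, 0.0041] [-0.5045, 0.0009, 0.0395] rows 13
  held: near x -0.0542 -> centre x 0.0008 mid z -0.0006 width 0.0542 skew deg 0.03 edge slope deg -0.04 top y -0.0248
```

Emit:
{"op": "jog_arm", "data": {"deltas": [[[0,-0.07,0],[-0.04,0.002,0.001],0.3],[[0,-0.14,0],[-0.08,0.002,0.001],0.3],[[0,-0.21,0],[-0.12,0.002,0.002],0.3],[[0,-0.21,0],[-0.16,0.002,0.003],0.3],[[0,-0.21,0],[-0.2,0.002,0.004],0.3],[[0,-0.21,0],[-0.24,0.002,0.005],0.3],[[0,-0.21,0],[-0.28,0.002,0.008],0.3],[[0,-0.21,0],[-0.32,0.002,0.014],0.3],[[0,-0.21,0],[-0.36,0.002,0.019],0.3],[[0,-0.21,0],[-0.39,0.002,0.023],0.3]]}}

```text
time: 31.08
eef_pos: [0.5106, 0.0336, 0.2131]
tcp_rot: [0.523, -0.479, 0.472, -0.523]
contact_force: [0.3, 0.2, -1.6]
opening: 0.622
```

```bash
python3 st.py 0.5432 0.167 0.215 5.4
```

```text
std pos mm [0.23 2.22 0.21] std F [0.58 1.05 0.57]
t 31.33 pos [0.5108 0.0333 0.2133] jaw 5.53 tilt 0.58 F [-0.37  0.26 -1.29] op 0.618 q [-0.14 -0.06  1.99  0.01  1.22 -0.23]
   [0.0074, 0.0022, -0.0069] [-0.1299, -0.0012, 0.0451] rows 4
```

Emit:
{"op": "jog_arm", "data": {"deltas": [[[0.0074,0.002,-0.007],[-0.035,-0.003,0.015],0.3],[[0.0074,0.002,-0.007],[-0.07,-0.003,0.03],0.3],[[0.0074,0.002,-0.007],[-0.1,-0.003,0.04],0.3],[[0.0074,0.002,-0.007],[-0.129,0.01,0.045],0.3],[[0.0074,0.002,-0.007],[-0.129,0.04,0.045],0.3],[[0.0074,0.002,-0.007],[-0.129,0.07,0.045],0.3],[[0.0074,0.002,-0.007],[-0.129,0.095,0.045],0.3],[[0.0074,0.002,-0.007],[-0.129,0.103,0.045],0.3],[[0.0074,0.002,-0.007],[-0.129,0.103,0.045],0.3],[[0.0074,0.002,-0.007],[-0.129,0.103,0.045],0.3]]}}

```text
time: 32.22
eef_pos: [0.5436, 0.1621, 0.1118]
tcp_rot: [0.522, -0.477, 0.478, -0.522]
contact_force: [0.3, -0.0, -1.0]
opening: 0.621
```

```bash
python3 al.py w20 0.064 0.070 0.064 0.075 0.5432 0.167 0.0694 5.4
```

```text
std pos mm [0.54 0.21 0.81] std F [0.41 0.21 0.3 ]
std pos mm [0.3  0.11 0.31] std F [1.09 0.35 0.25]
t 32.52 pos [0.5445 0.1629 0.1136] jaw 5.18 tilt 0.29 F [-0.32 -0.01 -0.93] op 0.626 q [ 0.11  0.18  1.94 -0.    1.02  0.02]
   [-0.0048, -0.0039, 0.0016] [-0.0043, 0.0442, -0.0011] rows 2
  held: near x -0.0544 -> centre x 0.0006 mid z -0.0003 width 0.0541 skew deg -0.26 edge slope deg -0.08 top y -0.0248
  fixture: mid z -0.0008 centre x -0.0037 1933
```

View pics/w20.png

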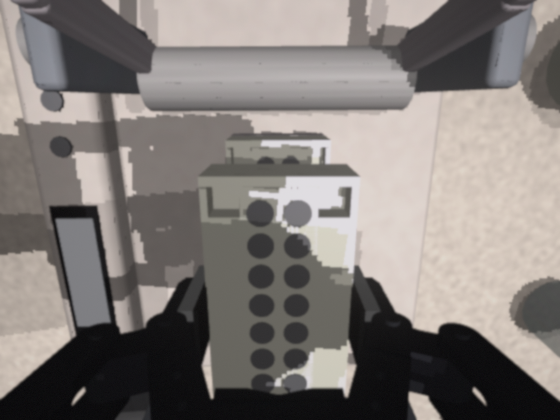

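Emit:
{"op": "jog_arm", "data": {"deltas": [[[-0.005,-0.003,0.0015],[-0.0043,0,-0.001],0.3],[[-0.005,-0.003,0.0015],[-0.0043,0.008,-0.001],0.3],[[-0.005,-0.003,0.0015],[-0.0043,0.018,-0.001],0.3],[[-0.005,-0.003,0.0015],[-0.0043,0.025,-0.001],0.3],[[-0.005,-0.003,0.0015],[-0.0043,0.025,-0.001],0.3]]}}

```text
time: 33.03
eef_pos: [0.5402, 0.167, 0.0843]
tcp_rot: [0.525, -0.478, 0.474, -0.521]
contact_force: [0.2, -0.5, -1.8]
opening: 0.624
```

```bash
python3 al.py w21 0.064 0.070 0.064 0.075 0.5432 0.167 0.0694 5.4
```

```text
std pos mm [0.54 0.05 0.78] std F [0.17 0.4  0.25]
std pos mm [0.24 0.03 0.37] std F [0.22 0.39 0.16]
t 33.33 pos [0.5424 0.1673 0.0875] jaw 5.37 tilt 0.13 F [ 0.05 -0.34 -0.99] op 0.623 q [ 0.12  0.22  1.95 -0.    0.98  0.03]
   [0.0022, -0.0005, 0.0002] [0.0003, 0.0181, 0.0008] rows 1
  held: near x -0.0543 -> centre x 0.0007 mid z -0.0003 width 0.0542 skew deg 1.23 edge slope deg 0.04 top y -0.0248
  fixture: mid z 0.0004 centre x 0.0006 1117
```

Emit:
{"op": "jog_arm", "data": {"deltas": [[[0.002,0,0],[0,0.003,0.0007],0.3],[[0.002,0,0],[0,0.006,0.0007],0.3],[[0.002,0,0],[0,0.009,0.0007],0.3],[[0.002,0,0],[0,0.012,0.0007],0.3],[[0.002,0,0],[0,0.015,0.0007],0.3],[[0.002,0,0],[0,0.017,0.0007],0.3],[[0.002,0,0],[0,0.0185,0.0007],0.3],[[0.002,0,0],[0,0.0185,0.0007],0.3],[[0.002,0,0],[0,0.0185,0.0007],0.3]]}}

```text
time: 34.18
eef_pos: [0.5434, 0.1674, 0.0694]
tcp_rot: [-0.523, 0.476, -0.476, 0.523]
contact_force: [-0.1, -0.3, -1.5]
opening: 0.622
```

```bash
python3 al.py w22 0.064 0.070 0.064 0.075 0.5432 0.167 0.0694 5.4
```

```text
std pos mm [0.01 0.02 0.02] std F [0.16 0.35 0.81]
std pos mm [0.02 0.01 0.01] std F [0.32 0.56 0.41]
t 34.48 pos [0.5433 0.1673 0.0694] jaw 5.37 tilt 0.04 F [ 0.09  0.07 -1.09] op 0.622 q [ 0.12  0.24  1.95 -0.    0.95  0.03]
   [-0.0007, -0.0005, 0.0001] [0.0003, 0.0, -0.0001] rows 1
  held: near x -0.0543 -> centre x 0.0007 mid z -0.0003 width 0.054 skew deg 0.14 edge slope deg -0.1 top y -0.0248
  fixture: mid z -0.0003 centre x 0.0005 697
```

Dropped in freely. I'll press down a little, release and retreat.

Emit:
{"op": "jog_arm", "data": {"deltas": [[[0,0,0],[0,0.0015,0],0.3],[[0,0,0],[0,0.0015,0],0.3],[[0,0,0],[0,0.0015,0],0.3],[[0,0,0],[0,0.0015,0],1],[[0,0,0],[0,0.0015,0],1],[[0,0,0],[0,0.001,0],1],[[0,0,0],[0,0,0],1]]}}

```text
time: 35.17
eef_pos: [0.5431, 0.1673, 0.0691]
tcp_rot: [-0.523, 0.476, -0.476, 0.523]
contact_force: [-0.1, -0.6, 0.0]
opening: 0.996
```

Emit:
{"op": "jog_arm", "data": {"deltas": [[[0,0,0],[0,-0.01,0],1],[[0,0,0],[0,-0.04,0],1],[[0,0,0],[0,-0.08,0],1],[[0,0,0],[0,-0.12,0],1],[[0,0,0],[0,-0.15,0],1],[[0,0,0],[0,-0.15,0],1],[[0,0,0],[0,-0.15,0],1]]}}

```text
time: 35.75
eef_pos: [0.5446, 0.1676, 0.2229]
tcp_rot: [-0.521, 0.474, -0.478, 0.525]
contact_force: [-0.7, 0.6, -1.0]
opening: 1.003
```

```bash
python3 look.py w23 0.543 0.167 0.095 0.026
python3 - <<'E'
from meas import *
from plant import ctrl
t=ctrl.read_camera("top"); cv2.imwrite("pics/t4.png",t["pixels"]); np.savez("pics/t4.npz",**t)
for p in [(0.606,-.3515),(.4446,-.3586),(.4429,-.2072)]: block(t,*p,0.025,0.045,0.075)
plan([((0.56,-0.1,0.23),1.3),((0.606,-0.347,0.19),1.3)])
E
```

```text
std pos mm [0.92 0.14 1.86] std F [0.18 0.2  0.19]
std pos mm [0.09 0.01 0.2 ] std F [0.35 0.56 0.27]
  c [0.5428 0.1667] L,W 0.11 0.0542 ang 95.37 z 0.0936 px [281. 202.] mean [0.5425 0.1694] 8911
t 36.05 pos [0.542  0.1672 0.2171] jaw 5.37 tilt 0.2 F [ 0.3  -0.24 -0.11] op 1.002 q [ 0.12  0.06  1.86 -0.    1.22  0.03]
   [0.0035, 0.0001, 0.0002] [0.0005, 0.1481, 0.0013] rows 4
   [0.0035, 0.0001, 0.0002] [0.0005, -0.0, 0.0008] rows 1
jaw 5.3655624
  c [ 0.6056 -0.3514] L,W 0.1101 0.0544 ang 90.53 z 0.0332 px [379. 187.] mean [ 0.6056 -0.35  ] 595
t 36.2 pos [0.5427 0.1673 0.218 ] jaw 5.37 tilt 0.1 F [ 0.67  0.25 -0.64] op 0.997 q [ 0.12  0.06  1.86 -0.    1.22  0.03]
   [0.0017, 0.0711, 0.0003] [0.2677, -0.0119, -0.0078] rows 7
   [0.0017, 0.0711, 0.0003] [0.5179, 0.0281, 0.015] rows 13
```

View pics/w23.png

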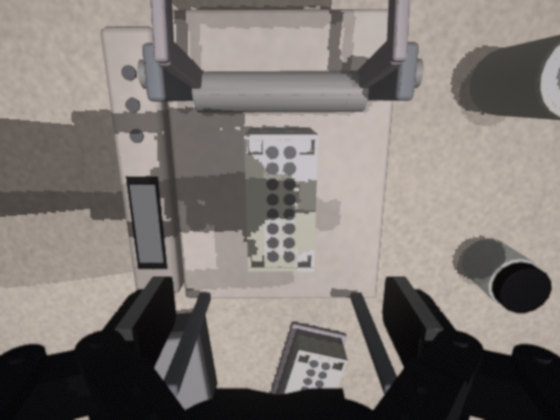

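View pics/t4.png

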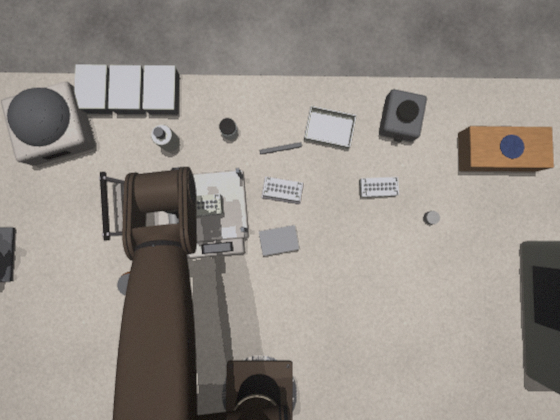

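Second rack is seated (top 0.0936 measured, 0.095 nominal with the same -1.3 mm bias as before). The last rack is unmoved at (379,187).

Emit:
{"op": "jog_arm", "data": {"deltas": [[[0,0.03,0],[0.04,-0.012,-0.003],1],[[0,0.07,0],[0.268,-0.012,-0.008],1],[[0,0.07,0],[0.268,-0.012,-0.008],1],[[0,0.07,0],[0.268,-0.012,-0.008],1],[[0,0.07,0],[0.268,-0.012,-0.008],1],[[0,0.07,0],[0.518,0.028,0.015],1],[[0,0.07,0],[0.518,0.028,0.015],1],[[0,0.07,0],[0.518,0.028,0.015],1],[[0,0.07,0],[0.518,0.028,0.015],1],[[0,0.07,0],[0.518,0.028,0.015],1]]}}

```text
time: 37.03
eef_pos: [0.5888, -0.2451, 0.203]
tcp_rot: [0.506, -0.495, 0.494, -0.505]
contact_force: [1.1, 0.0, -0.3]
opening: 0.997
```

```bash
python3 st.py 0.606 -0.347 0.18 1.3
```

```text
std pos mm [0.19 3.21 0.6 ] std F [0.56 1.52 0.23]
t 37.28 pos [ 0.5886 -0.2463  0.2023] jaw 1.18 tilt 0.17 F [ 0.15 -0.06 -0.3 ] op 0.998 q [-0.55  0.23  1.7  -0.    1.21 -0.57]
   [0.0029, -0.002, 0.0005] [0.101, 0.0223, 0.0154] rows 3
```

Emit:
{"op": "jog_arm", "data": {"deltas": [[[0.003,0,0],[0.101,0.022,0.0154],1],[[0.003,0,0],[0.101,0.022,0.0154],1],[[0.003,0,0],[0.101,0.022,0.0154],1],[[0.003,0,0],[0.101,0.022,0.0154],1],[[0.003,0,0],[0.101,0.022,0.0154],1]]}}

```text
time: 37.75
eef_pos: [0.6067, -0.3416, 0.181]
tcp_rot: [-0.506, 0.494, -0.493, 0.507]
contact_force: [0.5, 1.1, 0.3]
opening: 0.997
```

```bash
python3 look.py w24 0.606 -0.349 0.033 0.0255
```

```text
std pos mm [0.12 0.43 0.33] std F [0.42 0.3  0.45]
std pos mm [0.03 0.24 0.04] std F [0.45 0.44 0.46]
  c [ 0.6063 -0.3484] L,W 0.1106 0.0538 ang 92.76 z 0.0319 px [278. 201.] mean [ 0.6063 -0.3455] 7417
t 38.05 pos [ 0.6071 -0.3408  0.1821] jaw 1.51 tilt 0.09 F [-0.08 -0.45 -0.11] op 1.002 q [-0.66  0.37  1.56  0.    1.21 -0.68]
   [-0.0016, -0.0217, -0.0002] [0.0076, 0.1746, -0.0012] rows 5
   [-0.0016, -0.0217, -0.0002] [0.0076, -0.0, -0.001] rows 1
jaw 2.7552032
```

View pics/w24.png

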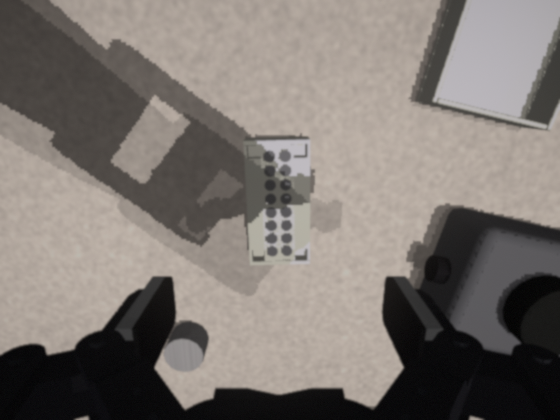

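Emit:
{"op": "jog_arm", "data": {"deltas": [[[0,-0.02,0],[0.0076,0.04,-0.0011],1],[[0,-0.02,0],[0.0076,0.08,-0.0011],1],[[0,-0.02,0],[0.0076,0.115,-0.0011],1],[[0,-0.02,0],[0.0076,0.145,-0.0011],1],[[0,-0.02,0],[0.0076,0.163,-0.0011],1],[[0,-0.02,0],[0.0076,0.171,-0.0011],1],[[0,-0.02,0],[0.0076,0.173,-0.0011],1],[[0,-0.02,0],[0.0076,0.173,-0.0011],1],[[0,-0.02,0],[0.0076,0.173,-0.0011],1]]}}

```text
time: 38.9
eef_pos: [0.6076, -0.3502, 0.0112]
tcp_rot: [-0.511, 0.487, -0.49, 0.512]
contact_force: [0.1, 0.3, 1.8]
opening: 0.999
```

```bash
python3 st.py 0.6063 -0.3484 0.0075 2.7
```

```text
std pos mm [0.27 0.17 0.37] std F [0.47 0.18 0.77]
t 39.15 pos [ 0.6074 -0.3501  0.0111] jaw 2.61 tilt 0.27 F [-0.12  0.38  0.35] op 1.003 q [-0.67  0.57  1.62  0.    0.94 -0.71]
   [-0.0041, -0.0015, 0.0023] [-0.0018, 0.0036, -0.0011] rows 1
```

Emit:
{"op": "jog_arm", "data": {"deltas": [[[-0.004,-0.001,0.002],[-0.0018,0.0036,-0.001],1],[[-0.004,-0.001,0.002],[-0.0018,0.0036,-0.001],1],[[-0.004,-0.001,0.002],[-0.0018,0.0036,-0.001],0.3],[[-0.004,-0.001,0.002],[-0.0018,0.0036,-0.001],0.3],[[-0.004,-0.001,0.002],[-0.0018,0.0036,-0.001],0.3],[[-0.004,-0.001,0.002],[-0.0018,0.0036,-0.001],0.3],[[-0.004,-0.001,0.002],[-0.0018,0.0036,-0.001],0.3],[[-0.004,-0.001,0.002],[-0.0018,0.0036,-0.001],0.3]], "force": 45}}

```text
time: 39.87
eef_pos: [0.6058, -0.348, 0.0067]
tcp_rot: [0.512, -0.489, 0.488, -0.511]
contact_force: [-0.5, -0.0, 1.8]
opening: 0.622
```

Emit:
{"op": "jog_arm", "data": {"deltas": [[[0,0,0],[0,-0.02,0],0.3],[[0,0,0],[0,-0.06,0],0.3],[[0,0,0],[0,-0.1,0],0.3],[[0,0,0],[0,-0.14,0],0.3],[[0,0,0],[0,-0.18,0],0.3],[[0,0,0],[0,-0.215,0],0.3],[[0,0,0],[0,-0.22,0],0.3]]}}

```text
time: 40.45
eef_pos: [0.6089, -0.3503, 0.2365]
tcp_rot: [-0.511, 0.483, -0.493, 0.512]
contact_force: [1.0, -0.5, 0.6]
opening: 0.62
```

Run:
```python
from meas import *
plan([((0.57,-0.1,0.225),5.4),((0.5432,0.14,0.225),5.4)],avg(4)); s,c=wrist("w25"); held(c)
```

```text
std pos mm [1.16 0.87 3.88] std F [0.66 0.56 0.78]
t 40.6 pos [ 0.6075 -0.3493  0.2317] jaw 2.67 tilt 0.39 F [-0.08  0.19 -0.61] op 0.626 q [-0.67  0.34  1.51 -0.    1.29 -0.71]
   [-0.005, -0.0476, 0.0047] [-0.2508, 0.0054, -0.0259] rows 7
   [-0.005, -0.0476, 0.0047] [-0.4918, 0.0042, -0.0415] rows 12
  held: near x -0.0541 -> centre x 0.0009 mid z -0.0003 width 0.0541 skew deg 0.57 edge slope deg -0.0 top y -0.025
```

Emit:
{"op": "jog_arm", "data": {"deltas": [[[0,-0.02,0],[-0.04,0.004,-0.004],0.3],[[0,-0.0476,0],[-0.08,0.004,-0.008],0.3],[[0,-0.0476,0],[-0.12,0.004,-0.012],0.3],[[0,-0.0476,0],[-0.16,0.004,-0.016],0.3],[[0,-0.0476,0],[-0.2,0.004,-0.02],0.3],[[0,-0.0476,0],[-0.24,0.004,-0.024],0.3],[[0,-0.0476,0],[-0.28,0.004,-0.028],0.3],[[0,-0.0476,0],[-0.32,0.004,-0.031],0.3],[[0,-0.0476,0],[-0.36,0.004,-0.034],0.3],[[0,-0.0476,0],[-0.4,0.004,-0.036],0.3]]}}

```text
time: 41.53
eef_pos: [0.548, 0.0526, 0.2178]
tcp_rot: [0.524, -0.48, 0.472, -0.522]
contact_force: [1.0, 0.4, -1.0]
opening: 0.626
```

```bash
python3 st.py 0.5432 0.167 0.215 5.4
```

```text
std pos mm [0.79 2.9  0.36] std F [0.37 1.81 0.29]
t 41.78 pos [0.5482 0.0539 0.2181] jaw 5.57 tilt 0.69 F [ 0.3   0.5  -1.24] op 0.626 q [-0.09  0.03  1.89  0.01  1.23 -0.19]
   [0.01, 0.0029, -0.0067] [-0.113, 0.0038, 0.0061] rows 3
```

Emit:
{"op": "jog_arm", "data": {"deltas": [[[0.01,0.003,-0.007],[-0.035,0.002,0.002],0.3],[[0.01,0.003,-0.007],[-0.07,0.002,0.004],0.3],[[0.01,0.003,-0.007],[-0.1,0.002,0.006],0.3],[[0.01,0.003,-0.007],[-0.116,0.01,0.006],0.3],[[0.01,0.003,-0.007],[-0.116,0.04,0.006],0.3],[[0.01,0.003,-0.007],[-0.116,0.065,0.006],0.3],[[0.01,0.003,-0.007],[-0.116,0.082,0.006],0.3],[[0.01,0.003,-0.007],[-0.116,0.082,0.006],0.3],[[0.01,0.003,-0.007],[-0.116,0.082,0.006],0.3],[[0.01,0.003,-0.007],[-0.116,0.082,0.006],0.3]]}}

```text
time: 42.67
eef_pos: [0.5453, 0.1653, 0.1388]
tcp_rot: [-0.521, 0.476, -0.479, 0.522]
contact_force: [-0.8, -0.2, -0.8]
opening: 0.622
```

```bash
python3 al.py w26 0.089 0.095 0.089 0.1 0.5432 0.167 0.0944 5.4
```

```text
std pos mm [0.16 0.19 0.4 ] std F [0.29 0.51 0.37]
std pos mm [0.29 0.11 0.31] std F [0.32 0.35 0.37]
t 42.97 pos [0.5452 0.1661 0.1393] jaw 5.15 tilt 0.3 F [ 0.09 -0.26 -0.8 ] op 0.621 q [ 0.12  0.15  1.92 -0.    1.07  0.03]
   [-0.0048, -0.0043, 0.0023] [-0.0012, 0.0449, -0.0021] rows 2
  held: near x -0.0541 -> centre x 0.0009 mid z -0.0003 width 0.0542 skew deg 0.8 edge slope deg -0.07 top y -0.0251
  fixture: mid z -0.0016 centre x -0.0005 1590
```

Emit:
{"op": "jog_arm", "data": {"deltas": [[[-0.005,-0.003,0.002],[-0.0013,0,-0.0016],0.3],[[-0.005,-0.003,0.002],[-0.0013,0.008,-0.0016],0.3],[[-0.005,-0.003,0.002],[-0.0013,0.018,-0.0016],0.3],[[-0.005,-0.003,0.002],[-0.0013,0.025,-0.0016],0.3],[[-0.005,-0.003,0.002],[-0.0013,0.025,-0.0016],0.3]]}}

```text
time: 43.48
eef_pos: [0.5408, 0.1672, 0.1102]
tcp_rot: [0.525, -0.478, 0.474, -0.521]
contact_force: [-0.4, -0.7, -1.4]
opening: 0.627
```

```bash
python3 al.py w27 0.089 0.095 0.089 0.1 0.5432 0.167 0.0944 5.4
```

```text
std pos mm [0.52 0.07 0.79] std F [0.67 0.45 0.32]
std pos mm [0.22 0.03 0.36] std F [0.14 0.53 0.21]
t 43.78 pos [0.543  0.1675 0.1134] jaw 5.35 tilt 0.1 F [-0.02 -0.02 -1.33] op 0.625 q [ 0.12  0.18  1.93 -0.    1.03  0.03]
   [0.0017, -0.0008, 0.0003] [0.0005, 0.019, 0.0002] rows 1
  held: near x -0.0541 -> centre x 0.0009 mid z -0.0003 width 0.0541 skew deg 0.19 edge slope deg -0.1 top y -0.0251
  fixture: mid z 0.0001 centre x 0.0009 1146
```

View pics/w27.png

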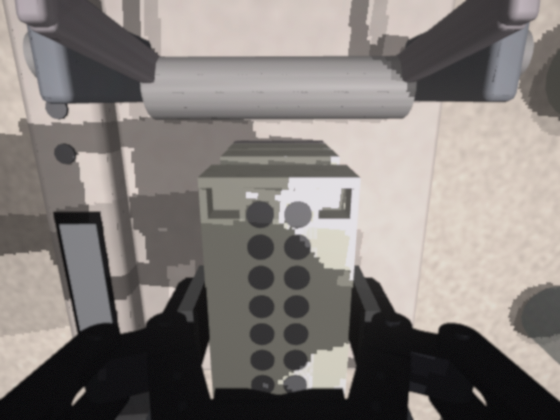

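Aligned to 0.4 mm; the stack's end shows centred above the held rack at rows 140–165. Lowering.

Emit:
{"op": "jog_arm", "data": {"deltas": [[[0.0017,0,0],[0,0.003,0.0003],0.3],[[0.0017,0,0],[0,0.006,0.0003],0.3],[[0.0017,0,0],[0,0.009,0.0003],0.3],[[0.0017,0,0],[0,0.012,0.0003],0.3],[[0.0017,0,0],[0,0.015,0.0003],0.3],[[0.0017,0,0],[0,0.0175,0.0003],0.3],[[0.0017,0,0],[0,0.019,0.0003],0.3],[[0.0017,0,0],[0,0.019,0.0003],0.3],[[0.0017,0,0],[0,0.019,0.0003],0.3]]}}

```text
time: 44.63
eef_pos: [0.5434, 0.1675, 0.0947]
tcp_rot: [-0.523, 0.476, -0.476, 0.523]
contact_force: [-0.0, -0.6, -0.6]
opening: 0.623
```

```bash
python3 al.py w28 0.089 0.095 0.089 0.1 0.5432 0.167 0.0944 5.4
```

```text
std pos mm [0.07 0.01 0.13] std F [0.43 0.54 0.49]
std pos mm [0.02 0.01 0.01] std F [0.29 0.41 0.37]
t 44.93 pos [0.5436 0.1675 0.0951] jaw 5.36 tilt 0.07 F [ 0.34 -0.04 -1.31] op 0.623 q [ 0.12  0.21  1.94 -0.    0.99  0.03]
   [-0.0011, -0.0008, 0.0003] [0.0005, 0.0007, -0.0004] rows 1
  held: near x -0.0541 -> centre x 0.0009 mid z -0.0003 width 0.0542 skew deg -0.02 edge slope deg -0.13 top y -0.0251
  fixture: mid z -0.0003 centre x 0.0008 692
```

Emit:
{"op": "jog_arm", "data": {"deltas": [[[0,0,0],[0,0.002,0],0.3],[[0,0,0],[0,0.002,0],0.3],[[0,0,0],[0,0.002,0],0.3],[[0,0,0],[0,0.002,0],1],[[0,0,0],[0,0.002,0],1],[[0,0,0],[0,0.001,0],1],[[0,0,0],[0,0,0],1]]}}

```text
time: 45.62
eef_pos: [0.5433, 0.1675, 0.0947]
tcp_rot: [-0.523, 0.476, -0.476, 0.523]
contact_force: [-0.6, 0.3, 0.2]
opening: 0.997
```

Emit:
{"op": "jog_arm", "data": {"deltas": [[[0,0,0],[0,-0.01,0],1],[[0,0,0],[0,-0.04,0],1],[[0,0,0],[0,-0.08,0],1],[[0,0,0],[0,-0.12,0],1],[[0,0,0],[0,-0.14,0],1],[[0,0,0],[0,-0.14,0],1],[[0,0,0],[0,-0.14,0],1]]}}

```text
time: 46.2
eef_pos: [0.5442, 0.1677, 0.2374]
tcp_rot: [-0.521, 0.475, -0.477, 0.524]
contact_force: [-0.8, -0.0, -0.0]
opening: 1.002
```

```bash
python3 look.py w29 0.543 0.167 0.12 0.026
python3 - <<'E'
from meas import *
from plant import ctrl
for n in ("scene","top"):
    t=ctrl.read_camera(n); cv2.imwrite(f"pics/{n}5.png",t["pixels"]); np.savez(f"pics/{n}5.npz",**t)
plan([((0.5427,0.167,0.38),-60),((0.531,0.345,0.40),-84.6),((0.531,0.34,0.28),-84.6)])
E
```

```text
std pos mm [0.74 0.1  1.59] std F [0.64 0.21 0.3 ]
std pos mm [0.1  0.01 0.12] std F [0.41 0.67 0.34]
  c [0.543  0.1664] L,W 0.1104 0.0542 ang 95.3 z 0.1184 px [281. 205.] mean [0.5427 0.1695] 9540
t 46.5 pos [0.5422 0.1674 0.2326] jaw 5.35 tilt 0.19 F [-0.24 -0.19 -0.42] op 0.995 q [ 0.12  0.05  1.84 -0.    1.25  0.03]
   [0.0032, 0.0009, 0.0004] [0.001, 0.1386, 0.0012] rows 4
   [0.0032, 0.0009, 0.0004] [0.001, -0.0, 0.0008] rows 1
jaw 5.3003845
t 46.7 pos [0.543  0.1675 0.234 ] jaw 5.35 tilt 0.04 F [ 0.2 -0.4  0.4] op 0.998 q [ 0.12  0.05  1.84 -0.    1.25  0.03]
   [0.0004, 1.1406, 0.0007] [0.0005, -0.146, -0.0004] rows 10
   [0.0003, 1.57, 0.0008] [-0.1778, -0.1661, 0.0045] rows 13
   [0.0003, 1.57, 0.0008] [-0.1729, -0.0461, 0.0041] rows 13
```

View pics/scene5.png

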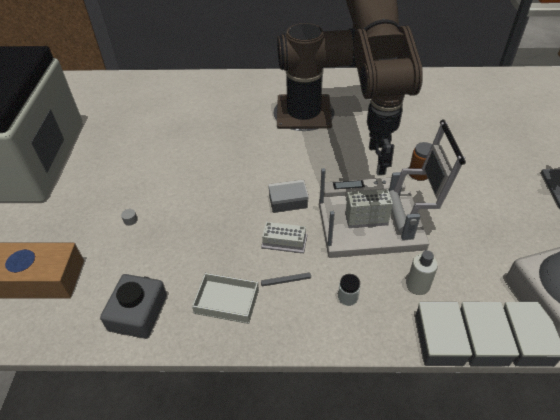

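View pics/w29.png

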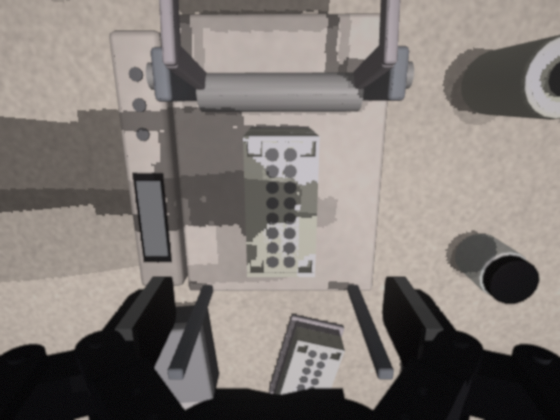

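All three racks are stacked squarely (top at 0.1184 including the usual -1.4 mm bias), and the scene shows no other fresh rack. Now I'll fetch the handle.

Emit:
{"op": "jog_arm", "data": {"deltas": [[[0,0.1,0],[0,-0.04,0],0.6],[[0,0.22,0],[0,-0.08,0],0.6],[[0,0.34,0],[0,-0.12,0],0.6],[[0,0.46,0],[0,-0.16,0],0.6],[[0,1.57,0],[-0.178,-0.176,0.005],0.6],[[0,1.57,0],[-0.178,-0.176,0.005],0.6],[[0,1.57,0],[-0.178,-0.176,0.005],0.6],[[0,1.57,0],[-0.178,-0.176,0.005],0.6],[[0,1.57,0],[-0.178,-0.176,0.005],0.6],[[0,1.57,0],[-0.178,-0.176,0.005],0.6]]}}

```text
time: 47.53
eef_pos: [0.5304, 0.3495, 0.4097]
tcp_rot: [-0.169, 0.687, -0.686, 0.169]
contact_force: [-0.2, -0.7, -0.1]
opening: 0.6
```

```bash
python3 st.py 0.528 0.344 0.40 -84.7
```

```text
std pos mm [0.42 1.68 0.1 ] std F [0.24 0.53 0.6 ]
t 47.78 pos [0.5311 0.3465 0.4096] jaw -62.28 tilt 0.07 F [-0.12 -0.49  0.04] op 0.602 q [0.42 0.12 1.45 0.   1.57 1.51]
   [-0.0, 0.3914, 0.0012] [0.0039, 0.0096, 0.0007] rows 4
```

Emit:
{"op": "jog_arm", "data": {"deltas": [[[0,0.391,0],[0.004,0.01,0.001],0.6],[[0,0.391,0],[0.004,0.01,0.001],0.6],[[0,0.391,0],[0.004,0.01,0.001],0.6],[[0,0.391,0],[0.004,0.01,0.001],0.6],[[0,0.391,0],[0.004,0.01,0.001],0.6],[[0,0.391,0],[0.004,0.01,0.001],0.6]]}}

```text
time: 48.33
eef_pos: [0.5288, 0.3412, 0.4001]
tcp_rot: [0.034, -0.706, 0.706, -0.034]
contact_force: [0.6, 1.1, -0.2]
opening: 0.596
```

Run:
```python
from h import *
avg(3);s=avg(3); _,c=wrist("w30"); c["T"]=toolT(s)@c["mount"]
W=cloud(c); V=c["pixels"].max(-1)
k=(V<70)&(W[...,2]>0.27)&(W[...,2]<0.32); n,lab,st,cen=cv2.connectedComponentsWithStats(k.astype(np.uint8))
for i in range(1,n):
    if st[i,4]>100:
        P=W[lab==i]; r=rect(P[:,:2]); print(cen[i].round(),st[i,4],r,P[:,2].max(),np.median(P[:,2]))
plan([((0.528,0.344,0.277),-84.7)],s)
```

```text
std pos mm [0.04 0.1  0.02] std F [0.3  0.69 0.36]
std pos mm [0.03 0.05 0.04] std F [0.17 0.53 0.47]
[276. 208.] 3690 (array([0.52502984, 0.34296596]), 0.1550077497959137, 0.019140474498271942, np.float32(0.07790779)) 0.30393399285003886 0.3009172208873157
t 48.58 pos [0.5287 0.3416 0.3999] jaw -84.59 tilt 0.05 F [ 0.01 -0.1  -0.38] op 0.599 q [ 0.41  0.11  1.48 -0.    1.55  1.89]
   [-0.0004, 0.0019, 0.0007] [0.0004, 0.1229, -0.0025] rows 3
```

View pics/w30.png

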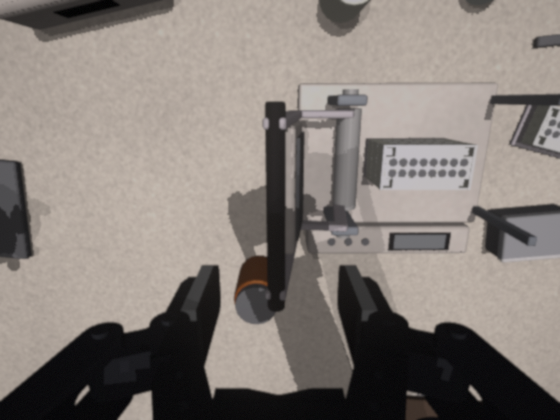

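The bar runs along column 276, midway between the fingers, with its centre at (0.525,0.343) and its top at 0.304. I'll go down and grip it.

Emit:
{"op": "jog_arm", "data": {"deltas": [[[0,0,0],[0.002,0.035,-0.0015],0.6],[[0,0,0],[0.002,0.07,-0.0015],0.6],[[0,0,0],[0.002,0.1,-0.0015],0.6],[[0,0,0],[0.002,0.115,-0.0015],0.6],[[0,0,0],[0.002,0.122,-0.0015],0.6],[[0,0,0],[0.002,0.122,-0.0015],0.6],[[0,0,0],[0.002,0.122,-0.0015],0.6]]}}

```text
time: 49.27
eef_pos: [0.5268, 0.3432, 0.2789]
tcp_rot: [0.033, -0.706, 0.706, -0.033]
contact_force: [-0.3, -0.5, -0.1]
opening: 0.597
```

Emit:
{"op": "jog_arm", "data": {"deltas": [[[0,0,0],[0,0,0],0.05],[[0,0,0],[0,0,0],0.05],[[0,0,0],[0,0,0],0.05],[[0,0,0],[0,0,0],0.05],[[0,0,0],[0,0,0],0.05],[[0,0,0],[0,0,0],0.05]], "force": 25}}

```text
time: 49.77
eef_pos: [0.5275, 0.3439, 0.2809]
tcp_rot: [-0.032, 0.707, -0.706, 0.035]
contact_force: [0.3, 2.0, 5.3]
opening: 0.154
```

```bash
cat > arc2.py <<'E'
from h import *
import sys
s=avg(3)
H=np.array([0.534,0.2616,0.110]); a5=np.radians(5.35); yh=np.array([-np.sin(a5),np.cos(a5),0])
off=0.016
p=np.array(s["eef_pos"])+[0,0,off]; v=p-H; e=np.arctan2(v[2],-v@yh); r=np.hypot(v[2],v@yh)
e0=np.arctan2(.06,.195); print("swing est",e-e0,"r",r,"nominal .204")
T=[]
for a in np.arange(0.1,1.01,0.1):
    if e-e0-a<0.0: break
    T.append((np.array(s["eef_pos"])+yh*r*(np.cos(e)-np.cos(e-a))+np.array([0,0,r*(np.sin(e-a)-np.sin(e))]),-84.65))
plan(T,s)
E
python3 arc2.py
```

```text
std pos mm [0.   0.02 0.02] std F [0.53 0.32 0.48]
swing est 1.688272525169215 r 0.204301662578254 nominal .204
t 49.87 pos [0.5275 0.3439 0.2809] jaw -84.6 tilt 0.24 F [-0.09  2.    5.75] op 0.149 q [0.42 0.15 1.64 0.   1.34 1.89]
   [0.0019, 0.0009, -0.0038] [-0.0, -0.0073, 0.0191] rows 1
   [0.0019, 0.0009, -0.0038] [-0.0, -0.0127, 0.0387] rows 1
   [0.0019, 0.0009, -0.0038] [-0.0, -0.0162, 0.0589] rows 2
   [0.0019, 0.0009, -0.0038] [0.0, -0.0175, 0.0793] rows 2
   [0.0019, 0.0009, -0.0038] [0.0, -0.0169, 0.0997] rows 3
   [0.0019, 0.0009, -0.0038] [0.0, -0.0142, 0.1199] rows 3
   [0.0019, 0.0009, -0.0038] [0.0001, -0.0095, 0.1398] rows 4
   [0.0019, 0.0009, -0.0038] [0.0001, -0.0028, 0.1591] rows 4
   [0.0019, 0.0009, -0.0038] [0.0002, 0.0057, 0.1776] rows 5
   [0.0019, 0.0009, -0.0038] [0.0002, 0.0161, 0.1952] rows 5
```

Geometry fits (swing 1.69, radius 204.3 mm). Carrying it down.

Emit:
{"op": "jog_arm", "data": {"deltas": [[[0,0,0],[0,-0.004,0.01],0.05],[[0,0,0],[0,-0.0095,0.026],0.05],[[0,0,0],[0,-0.0145,0.049],0.05],[[0,0,0],[0,-0.017,0.069],0.05],[[0,0,0],[0,-0.0175,0.089],0.05],[[0,0,0],[0,-0.0155,0.11],0.05],[[0,0,0],[0,-0.012,0.13],0.05],[[0,0,0],[0,-0.0095,0.14],0.05],[[0,0,0],[0,-0.0095,0.14],0.05]]}}

```text
time: 50.67
eef_pos: [0.5411, 0.2025, 0.2905]
tcp_rot: [-0.031, 0.707, -0.706, 0.034]
contact_force: [0.5, -0.4, 4.2]
opening: 0.149
```

```bash
python3 arc2.py
```

```text
std pos mm [0.06 0.66 0.19] std F [0.63 0.09 0.68]
swing est 0.9825456112222342 r 0.20529839941614086 nominal .204
t 50.77 pos [0.541  0.2033 0.2907] jaw -84.69 tilt 0.27 F [ 0.31 -0.46  5.1 ] op 0.154 q [0.18 0.03 1.76 0.   1.35 1.66]
   [0.0008, -0.0008, -0.0046] [0.0, 0.0068, 0.0194] rows 1
   [0.0008, -0.0008, -0.0046] [0.0, 0.0155, 0.0379] rows 1
   [0.0008, -0.0008, -0.0046] [0.0001, 0.0261, 0.0555] rows 2
   [0.0008, -0.0008, -0.0046] [0.0001, 0.0383, 0.072] rows 2
   [0.0008, -0.0008, -0.0046] [0.0002, 0.0521, 0.0872] rows 3
   [0.0008, -0.0008, -0.0046] [0.0002, 0.0674, 0.1009] rows 3
   [0.0008, -0.0008, -0.0046] [0.0003, 0.084, 0.113] rows 4
   [0.0008, -0.0008, -0.0046] [0.0004, 0.1017, 0.1234] rows 4
   [0.0008, -0.0008, -0.0046] [0.0004, 0.1203, 0.132] rows 5
```

Emit:
{"op": "jog_arm", "data": {"deltas": [[[0,0,0],[0,0.003,0.01],0.05],[[0,0,0],[0,0.0095,0.026],0.05],[[0,0,0],[0,0.018,0.043],0.05],[[0,0,0],[0,0.0285,0.059],0.05],[[0,0,0],[0,0.0383,0.072],0.05],[[0,0,0],[0,0.0475,0.082],0.05],[[0,0,0],[0,0.0575,0.092],0.05],[[0,0,0],[0,0.0675,0.101],0.05],[[0,0,0],[0,0.0675,0.101],0.05]]}}

```text
time: 51.57
eef_pos: [0.5508, 0.1021, 0.2206]
tcp_rot: [0.032, -0.706, 0.707, -0.034]
contact_force: [2.4, 0.6, 0.7]
opening: 0.149
```

```bash
python3 arc2.py
```

```text
std pos mm [0.05 0.54 0.65] std F [0.62 0.22 1.07]
swing est 0.37488904064966166 r 0.20432662817771174 nominal .204
t 51.67 pos [0.5507 0.1027 0.2214] jaw -84.66 tilt 0.2 F [ 2.1   0.31 -0.43] op 0.154 q [0.   0.04 1.87 0.   1.22 1.48]
   [-0.0, -0.0002, -0.0035] [0.0001, 0.0166, 0.0119] rows 1
   [-0.0, -0.0002, -0.0035] [0.0001, 0.0343, 0.0221] rows 1
   [-0.0, -0.0002, -0.0035] [0.0002, 0.0529, 0.0305] rows 2
```

Emit:
{"op": "jog_arm", "data": {"deltas": [[[0,0,0],[0,0.008,0.006],0.05],[[0,0,0],[0,0.0166,0.012],0.05],[[0,0,0],[0,0.025,0.017],0.05],[[0,0,0],[0,0.034,0.022],0.05],[[0,0,0],[0,0.043,0.0265],0.05],[[0,0,0],[0,0.053,0.0305],0.05],[[0,0,0],[0,0.058,0.0325],0.05],[[0,0,0],[0,0.062,0.034],0.05],[[0,0,0],[0,0.062,0.034],0.05],[[0,0,0],[0,0.062,0.034],0.05]]}}

```text
time: 52.55
eef_pos: [0.554, 0.0692, 0.1602]
tcp_rot: [0.032, -0.706, 0.706, -0.034]
contact_force: [0.4, -4.9, 0.6]
opening: 0.149
```

```bash
python3 arc2.py
```

```text
std pos mm [0.   0.06 0.2 ] std F [0.29 0.28 0.17]
swing est 0.03282221665834817 r 0.20442620630243688 nominal .204
t 52.65 pos [0.554  0.0693 0.1605] jaw -84.6 tilt 0.18 F [ 0.77 -5.21  0.75] op 0.15 q [-0.06  0.1   1.93 -0.    1.11  1.42]
```

Emit:
{"op": "jog_arm", "data": {"deltas": [[[0,0,0],[0,0.003,0.001],0.05],[[0,0,0],[0,0.006,0.002],0.05],[[0,0,0],[0,0.006,0.002],0.05],[[0,0,0],[0,0.006,0.002],0.05],[[0,0,0],[0,0.006,0.002],0.5],[[0,0,0],[0,0.006,0.002],0.5],[[0,0,0],[0,0.004,0.002],0.5],[[0,0,0],[0,0.002,0.002],0.5]]}}

```text
time: 53.37
eef_pos: [0.5536, 0.0681, 0.1584]
tcp_rot: [-0.033, 0.706, -0.706, 0.034]
contact_force: [-0.3, -0.6, -0.5]
opening: 0.503
```

```bash
python3 st.py 0.552 0.067 0.33 -84.6
```

```text
std pos mm [0.22 0.18 0.26] std F [0.52 0.56 0.54]
t 53.62 pos [0.5541 0.0678 0.1589] jaw -84.58 tilt 0.18 F [-0.1  -0.29  0.15] op 0.497 q [-0.06  0.1   1.93  0.    1.11  1.42]
   [-0.0003, 0.0004, -0.0032] [0.0016, -0.1711, 0.0007] rows 5
```

Emit:
{"op": "jog_arm", "data": {"deltas": [[[0,0,0],[0,-0.02,0.001],0.5],[[0,0,0],[0,-0.05,0.001],0.5],[[0,0,0],[0,-0.09,0.001],0.5],[[0,0,0],[0,-0.13,0.001],0.5],[[0,0,0],[0,-0.17,0.001],0.5],[[0,0,0],[0,-0.171,0.001],0.5],[[0,0,0],[0,-0.171,0.001],0.5]]}}

```text
time: 54.25
eef_pos: [0.5551, 0.0666, 0.3341]
tcp_rot: [0.029, -0.706, 0.707, -0.037]
contact_force: [0.6, 0.4, -1.2]
opening: 0.499
```

Run:
```python
from meas import *
from plant import ctrl
avg(3);s=avg(3); _,c=wrist("w31"); c["T"]=toolT(s)@c["mount"]
W=cloud(c); V=c["pixels"].max(-1)
k=(V<60)&(W[...,2]>0.15)&(W[...,2]<0.195); n,lab,st,cen=cv2.connectedComponentsWithStats(k.astype(np.uint8))
for i in range(1,n):
    if st[i,4]>500:
        P=W[lab==i]; r=rect(P[:,:2]); print(cen[i].round(),st[i,4],r,P[:,2].max(),np.median(P[:,2]))
plan([],s); print("used"); block(c,.596,-.061,0.037,0.055)
t=ctrl.read_camera("scene"); cv2.imwrite("pics/scene6.png",t["pixels"]); np.savez("pics/scene6.npz",**t)
Ws=cloud(t); 
k=(Ws[...,2]>0.175)&(t["pixels"].max(-1)>120)&(Ws[...,0]>.4)&(Ws[...,0]<.72)&(Ws[...,1]>0)&(Ws[...,1]<.3); print("head z",np.median(Ws[k][:,2]))
```

```text
std pos mm [0.77 0.02 2.17] std F [0.53 0.22 0.64]
std pos mm [0.05 0.01 0.23] std F [0.47 0.4  0.18]
[280. 191.] 2024 (array([0.55177301, 0.06692755]), 0.11996433138847351, 0.015361303463578224, np.float32(0.06603981)) 0.17847732310887027 0.17515831713776067
t 54.5 pos [0.5528 0.0666 0.3274] jaw -84.59 tilt 0.05 F [0.06 0.12 0.03] op 0.494 q [-0.06 -0.03  1.76 -0.    1.42  1.41]
used
  c [ 0.5964 -0.0609] L,W 0.1109 0.0542 ang 81.05 z 0.0438 px [391. 139.] mean [ 0.5967 -0.0602] 4137
head z 0.18103261779878077
```

View pics/scene6.png

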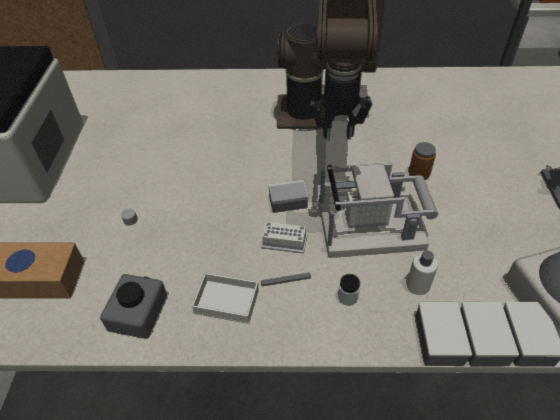

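View pics/w31.png

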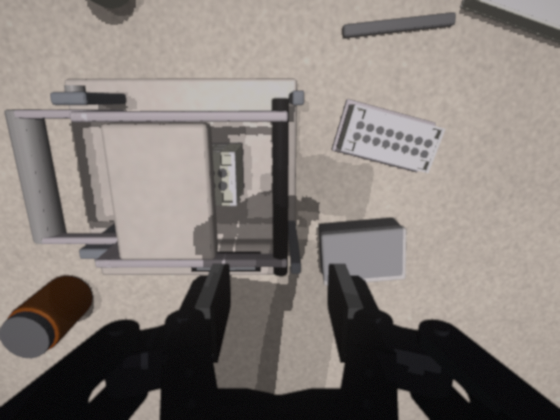

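The handle is back at its original place ((0.5518,0.0669), top 0.178) and the used rack is in the plate. One last check of the stack under the arm.

Run:
```python
from meas import *
c=dict(np.load("pics/w31.npz")); s=dict(np.load("pics/scene6.npz"))
W=cloud(c); 
k=(W[...,2]>0.1)&(W[...,2]<0.135)&(W[...,0]>.49)&(W[...,0]<.6)&(W[...,1]>.09)&(W[...,1]<.18); P=W[k]
r=rect(P[:,:2]); print("stack end wrist",r[0].round(4),np.round(r[1:3],4),np.degrees(r[3]).round(1),"z",np.percentile(P[:,2],[10,50,90]).round(4),"near end y",P[:,1].min().round(4))
W=cloud(s); k=(W[...,2]>0.05)&(W[...,2]<0.115)&(abs(W[...,0]-.57)<.012)&(abs(W[...,1]-.167)<.07); P=W[k]; print("stack side x by z:",[(z,np.median(P[abs(P[:,2]-z)<.006][:,0]).round(4)) for z in (.057,.082,.107)])
from plant import ctrl
print(np.round(ctrl.get_state()["contact_force"],2),ctrl.sign_off())
```

```text
stack end wrist [0.5482 0.1229] [0.054  0.0226] 5.5 z [0.1082 0.1186 0.1198] near end y 0.1094
stack side x by z: [(0.057, np.float64(0.5715)), (0.082, np.float64(0.5723)), (0.107, np.float64(0.5723))]
the job is handed in; nothing more can be done
[ 0.16  0.65 -0.31] None
```

The job is done and handed in at about 54.5 s of the 210 s allowed. `sign_off` gives no verdict, so success rests on the checks below.

- **Arm opened:** I swung it past balance to its open stop and released it. It stayed open, at an estimated 1.69 rad when I took hold of it again.
- **Used rack:** It is in the return plate at (0.596, -0.061), top at 0.044 m. It was square with the plate to about 0.1° and still there at the last look.
- **Fresh racks:** Three were on the bench, and no fourth showed in any view. They are stacked in the dock, centred at (0.543, 0.167) to within about 1 mm and square with it. The three side faces line up within 1 mm, and the top is at 0.1186 m against a nominal 0.120.
- **Arm closed:** I lowered it by hand. The handle is back where it started: (0.552, 0.067), bar top at 0.178 m.
- **Bystanders:** They looked unmoved in the final scene picture; I did not measure each one. I saw no rack knocked aside.

**Disagreements:**
- The wrist camera read heights about 1.3 mm low throughout.
- The top camera's y was 2–4 mm off the wrist camera's, so I aligned every grasp and fit by the wrist camera.
- The used rack gripped about 2 mm from where the camera had put it. That made no difference, because the plate fit was aligned afresh.

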